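# Mark a batch of tenon blanks on the flywheel press

## Task

Run this batch through the marking press. First tip the hinged offcut tray so that every wood offcut slides into the blue scrap bin, and let the tray back down level; then lay every tenon blank flat in a nest of its own on the press bed, tongue towards the marking bar; and then turn the flywheel counter-clockwise (seen from above) through exactly one revolution, handle back at the yellow home mark. Do not disturb the other tools on the bench.

Things in the scene. Friction and masses are not known exactly. Their poses are not given: they have to be found in the camera images.
- press: Green tenon-marking press, fixed. Origin on the bench under the bed's middle; x away from the robot along the nests, y left, z up. Bed floor 15 mm up. Left of it (y 160 to 360, x -222 to 142 mm) is a 50 mm high cam case with the red flywheel: vertical axle at x -110, y 250 mm, disc 170 mm across, top face 80 mm, hub 88 mm up. Behind the nests, from x 82 mm: steel bar with pins, top 41 mm up.
- flywheel (a joint): Flywheel angle (rad), counter-clockwise positive from above. 0 at the start: crank handle at the yellow home mark (press +x of the axle); one full turn is 6.283. No spring, no stop at one turn; stays where left; 0.1 N m friction; end stops at -0.5 and 7.6. It moves the marking bar 25 mm to the nests at half a turn and back; the bar pushes blanks a few mm at most.
- crank_grip (a point): Axis of the upright black crank handle at mid-height, 117 mm above the bench, 65 mm from the axle; its angle about the axle is the press's yaw plus the joint value. A smooth cylinder, 26 mm diameter, from 82 to 144 mm above the bench, that spins freely on its own axis: the gripper need not turn with it.
- station: Offcut station, fixed: plywood riser with hinged aluminium tray, blue scrap bin on its -y side. Origin on the bench under the hinge, which runs along x, 95 mm up. Tray: y 0 to 140 mm, 150 mm wide inside, floor 95 mm up, 28 mm walls, open at the hinge edge. Bin inside: x -95 to 95, y -148 to -6 mm, floor 6 mm up; walls 75 mm high at the tray, 115 mm at the ends, 135 mm outside.
- tray (a joint): Tilt of the offcut tray about its hinge (rad): 0 level, up to 1.25 (stop) as the handle side is lifted; falls back if let go. Offcuts slide off into the bin well before the stop.
- tray_handle (a point): Middle of the tray's red bar handle: round, 14 mm diameter, 110 mm long, 98 mm free between its steel arms, parallel to the hinge (station x). Tray level: 180 mm from the hinge line towards station +y and 107 mm above the bench (12 mm above the hinge). 33 mm free between bar and tray wall. The bar may turn between the fingers as the tray is lifted.
- nest0 (a point): Nest 0: centre of its floor, 15 mm up, at press x 0, y -99 mm; press axes. Stepped compartment between walls 10 mm high: 46 mm wide from x -64 (stop wall) to 19 mm, then 30 mm wide to 64 mm, open at the far end; for one blank, tongue to +x (towards the marking bar). Nests are 66 mm apart.
- nest1 (a point): Nest 1: centre of its floor, 15 mm up, at press x 0, y -33 mm; press axes. Stepped compartment between walls 10 mm high: 46 mm wide from x -64 (stop wall) to 19 mm, then 30 mm wide to 64 mm, open at the far end; for one blank, tongue to +x (towards the marking bar). Nests are 66 mm apart.
- nest2 (a point): Nest 2: centre of its floor, 15 mm up, at press x 0, y 33 mm; press axes. Stepped compartment between walls 10 mm high: 46 mm wide from x -64 (stop wall) to 19 mm, then 30 mm wide to 64 mm, open at the far end; for one blank, tongue to +x (towards the marking bar). Nests are 66 mm apart.
- nest3 (a point): Nest 3: centre of its floor, 15 mm up, at press x 0, y 99 mm; press axes. Stepped compartment between walls 10 mm high: 46 mm wide from x -64 (stop wall) to 19 mm, then 30 mm wide to 64 mm, open at the far end; for one blank, tongue to +x (towards the marking bar). Nests are 66 mm apart.
- blank0: Tenon blank (may be absent), 120 mm long, 26 mm thick, about 75 g, pale wood: body 38 mm wide from x -60 to 15 mm, darker tongue 22 mm wide from x 15 to 60 mm. Origin: centre of the underside, x towards the tongue. Laid in a nest, its origin is at the nest's point, with 4 mm play all round. Starts lying on the bench near the press.
- blank1: Tenon blank (may be absent), 120 mm long, 26 mm thick, about 75 g, pale wood: body 38 mm wide from x -60 to 15 mm, darker tongue 22 mm wide from x 15 to 60 mm. Origin: centre of the underside, x towards the tongue. Laid in a nest, its origin is at the nest's point, with 4 mm play all round. Starts lying on the bench near the press.
- blank2: Tenon blank (may be absent), 120 mm long, 26 mm thick, about 75 g, pale wood: body 38 mm wide from x -60 to 15 mm, darker tongue 22 mm wide from x 15 to 60 mm. Origin: centre of the underside, x towards the tongue. Laid in a nest, its origin is at the nest's point, with 4 mm play all round. Starts lying on the bench near the press.
- blank3: Tenon blank (may be absent), 120 mm long, 26 mm thick, about 75 g, pale wood: body 38 mm wide from x -60 to 15 mm, darker tongue 22 mm wide from x 15 to 60 mm. Origin: centre of the underside, x towards the tongue. Laid in a nest, its origin is at the nest's point, with 4 mm play all round. Starts lying on the bench near the press.
- offcut0: Wood offcut (may be absent), block 42 x 34 x 26 mm, 30 g, on the offcut tray at the start. Origin: centre of the 42 x 34 underside, x along the 42 mm side.
- offcut1: Wood offcut (may be absent), block 42 x 34 x 26 mm, 30 g, on the offcut tray at the start. Origin: centre of the 42 x 34 underside, x along the 42 mm side.
- offcut2: Wood offcut (may be absent), block 42 x 34 x 26 mm, 30 g, on the offcut tray at the start. Origin: centre of the 42 x 34 underside, x along the 42 mm side.
- offcut3: Wood offcut (may be absent), block 42 x 34 x 26 mm, 30 g, on the offcut tray at the start. Origin: centre of the 42 x 34 underside, x along the 42 mm side.
- glue: Bystander, leave alone: white glue bottle, 56 mm diameter, 150 mm tall, standing.
- square: Bystander, leave alone: try square with a wooden stock and steel blade, about 170 mm, lying.
- mallet: Bystander, leave alone: wooden mallet, lying.
- chisel: Bystander, leave alone: chisel with a blue handle, lying.
- ear_defenders: Bystander, leave alone: red ear defenders with black headband, lying.
There are look-alikes about, which are no part of the job. What is shaped like the blank2 but orange is not meant.

How it is judged:
By the outcome, as a careful person would: the job done as asked, in the order asked, and still so for the second after the job is handed in, with the robot touching nothing.
Of blank0, blank1, blank2, blank3 only 3 to 4 are there at a start; the rules pass over those that are not, and their reading is None.
Of offcut0, offcut1, offcut2, offcut3 only 2 to 4 are there at a start; the rules pass over those that are not, and their reading is None.
At some moment in a run one of blank0, blank1, blank2, blank3 may be knocked a few centimetres aside while the robot is not near it.
Once in a run the grip may slacken for a moment while it holds something.
It also fails if it takes over 210 s, if anything falls off the work surface, if the arm or the gripper's body presses on something with over 40 N, if the wrist force passes 120 N, or if a joint passes its speed limit or range.

## Robot

A 6-joint arm with a two-finger parallel gripper is mounted at the origin on the work surface. World frame = base frame: x ahead of the robot, y to its left, z up, the work surface at z = 0. Lengths are in mm, angles in degrees, forces in N, time in s.
With the tool pointing down it reaches from about 300 to 850 mm from the base axis. Payload 4.2 kg.
Tool frame: the origin (TCP) lies midway between the tips of the shut fingers; the grasp point (between the pads) lies env.hold_point_z behind it (env.hold_point_z is the distance from the TCP to the grasp point, in mm); z points along the fingers, y is the line along which they close (so a half turn about z gives the same grasp; the last joint's range is limited). The gripper opens to 91 mm and grips with 3 to 60 N. Pads are 32 mm wide; open, the fingers measure 118 mm over their backs; the gripper's body (76 mm by 178 mm) begins 60 mm behind the grasp point.
Start: joints at [-69.213, 18.312, 89.639, -0, 72.044, -1.146], TCP at [214.779, -533.402, 174.276] pointing down, gripper open.
Joint ranges: [-177.97, 177.97], [-48.28, 115.42], [12.27, 149.76], [-77.06, 257.06], [2.81, 150.46], [-146.56, 146.56]. Speed limits (degrees/s): [147.25, 147.25, 180, 180, 180, 180].

## Interface

Orientations are given as [roll, pitch, yaw] about the fixed x, y, z axes, in that order (R = Rz(yaw) Ry(pitch) Rx(roll)).
In Python, from workcell import env, viewer, spotter gives the robot as it stands.
- The arm moves only by the tool apply_moves, never from a script. Its arguments are lists of equal length, an entry for each row: "delta_pos": the shift along the world's x, y, z normalised to -1 to 1, where 1 is 120 mm, a list of three; "rot": the turn, a rotation vector about the world's x, y, z normalised to -1 to 1, where 1 is 1.5 rad, a list of three; "hand": the opening, from 0 (shut) to 1 (fully open). A call has 1 to 10 rows; each row is the pose to reach, as a shift and turn from the pose commanded when the call began; what a row does not reach only later rows make up. A row lasts 1/12 s, in which the tool goes at most 41.7 mm and 7.16 degrees, less where a joint would pass 70% of its speed; a pose out of reach is approached as far as the arm can. A call with a number of a shift or a turn outside -1 to 1 is refused whole. A call with a gripper value outside its range is refused whole. The fingers move at their own pace and stop on an object; "newtons" is the grip in N (left out, the last holds). Time passes only in rows, so rows that repeat a pose let the fingers close. It gives the time, the measured TCP pose, the force, the opening and the grip force at its end, in the units of the state.
- env.state(): the state, without advancing time (a new reading comes with each control period).
- viewer.grab_frame(name): name is "scene" or "top" or "wrist"; returns a dict with "pixels" (480x640x3 uint8, red, green, blue), "camera_matrix" (3x3 intrinsics, pixels), "k1" (the pictures are not rectified: a ray, as slopes to the right and down, at radius r is drawn at 1 + k1 r^2 times it, then the intrinsics apply), "R" (3x3) and "t" (3): a world point X has camera coordinates R X + t; the wrist camera has in their place "mount" (4x4, takes a point from camera to tool coordinates, whose origin is the TCP and whose axes are the flange's). Camera axes: x right, y down, z forward; pixel columns grow to the right and rows downward; lengths in mm; the calibration is good to about 2 mm. A picture is of the moment at which its call begins: read the wrist's pose just before it. There is no depth.
- env.job_done(): hands the job in; it is judged then, once.
Trained networks look in a picture, given as the dict that the camera call returned (one of the last four; its "shot" number tells which), for a name from the list of things; names that differ only in an ending like _2 or _b are one class to them, and where a whole thing is asked for, a point or a joint stands for the part that bears it (a point fixed in the world has none). Each returns a list of dicts, best first, with "score" (0 to 1); they miss things now and then, are a little off and sometimes report something else, mostly with a low value. They report only what shows in the picture. A call takes as long as a camera call. They do not tell look-alikes from the thing itself.
- spotter.trace(picture, query): "mask" (480x640 bool, what is visible of it) and "box" ([centre column, centre row, width, height] in pixels, round what is visible of it).
- spotter.landmark_of(picture, query): "position" ([column, row] in pixels: a listed point, or the origin of a listed thing).
The state is a dict: "time_s": time; "qpos": joint angles; "qvel": joint speeds; "effort": joint torques, N m; "ee_pos": TCP position; "ee_rot": TCP orientation; "force": force on the tool from outside, world axes, zero at the start; "torque": the same for the moment, N m; "gripper_width": finger opening in mm; "gripper_force": force on a finger pad.
Only numpy, scipy, OpenCV 4.12 (cv2) and the standard library are available. Lean on these libraries where they do the work, as an engineer would, in place of code of your own. Each camera call takes 0.05 s, during which the arm holds its last target. There are 200 camera calls.

## Working session

There is one attempt and no reset: what is moved stays moved. The work goes in short steps, Python scripts to look and compute and a tool call to move; the robot and the scene stay as the last step left them, time stands still between calls to the robot, and variables do not carry over. Pictures are saved under pics/ and viewed, at most 14 in all, crops included, and the job is handed in when it is done.

Besides the shell and the picture viewer there is one more tool, called after "Emit:" as name(argument=value, ...) on one line, values as JSON. apply_moves: Moves the arm, as the interface text tells. Its arguments: {"type":"object","properties":{"delta_pos":{"type":"array"},"rot":{"type":"array"},"hand":{"type":"array"},"newtons":{"type":"number"}},"required":["delta_pos","rot","hand"]}

```bash
ls; mkdir -p pics; cat > h.py <<'E'
import numpy as np, cv2
from workcell import env, viewer, spotter
from scipy.spatial.transform import Rotation as Ro
def grab(n):
    s=env.state(); p=viewer.grab_frame(n)
    if n=="wrist":
        T=np.eye(4); T[:3,:3]=Ro.from_euler('xyz',s['ee_rot'],degrees=True).as_matrix(); T[:3,3]=s['ee_pos']
        C=np.linalg.inv(T@np.array(p['mount'])); p['Rw'],p['tw']=C[:3,:3],C[:3,3]
    else: p['Rw'],p['tw']=np.array(p['R']),np.array(p['t'])
    return p
def unproj(p,uv,z):
    K=np.array(p['camera_matrix']); uv=np.atleast_2d(uv).astype(float)
    d=np.c_[(uv[:,0]-K[0,2])/K[0,0],(uv[:,1]-K[1,2])/K[1,1]]; x=d.copy()
    for _ in range(20): x=d/(1+p['k1']*(x**2).sum(1,keepdims=True))
    r=np.c_[x,np.ones(len(x))]@p['Rw']; c=-p['Rw'].T@p['tw']
    return c+r*((z-c[2])/r[:,2])[:,None]
def proj(p,X):
    K=np.array(p['camera_matrix']); c=np.atleast_2d(X)@p['Rw'].T+p['tw']; x=c[:,:2]/c[:,2:]
    x=x*(1+p['k1']*(x**2).sum(1,keepdims=True)); return x*[K[0,0],K[1,1]]+[K[0,2],K[1,2]]
def save(p,n): cv2.imwrite(f'pics/{n}.png',cv2.cvtColor(p['pixels'],cv2.COLOR_RGB2BGR))
E
python3 - <<'E'
from h import *
print(env.state(), env.hold_point_z)
for n in("top","scene"):
    p=grab(n); save(p,n+"0")
    print(n, -p['Rw'].T@p['tw'], p['k1'])
    for q,z in [("press",0),("station",0),("tray_handle",107),("crank_grip",117),("nest0",15),("nest3",15),("blank0",0),("offcut0",95)]:
        for d in spotter.landmark_of(p,q)[:6]: print(q,round(d['score'],2),np.round(d['position']),np.round(unproj(p,d['position'],z)[0]))
E
```

```text
pics
{'time_s': 0.0, 'qpos': array([-6.92134707e+01,  1.83506590e+01,  8.97088209e+01, -1.36995084e-03,
        7.20437203e+01, -1.14375153e+00]), 'qvel': array([-0.07012631,  0.11310751, -0.0621321 ,  0.02997452, -0.01075076,
        0.06051208]), 'effort': array([ 6.26748570e-04, -4.12454152e+01, -2.31976426e+01,  7.26849446e-02,
        4.59113298e-02, -1.51887384e-04]), 'ee_pos': array([ 214.55014528, -532.8268999 ,  173.41383759]), 'ee_rot': array([-1.79896794e+02, -7.57766469e-04,  2.19307037e+01]), 'force': array([-0.6267384 , -0.61389615, -0.22212037]), 'torque': array([-0.00187372,  0.00873628,  0.01011607]), 'gripper_force': 0.0, 'gripper_width': 91.29013102728752} 18.8
top [ 368.86526931   36.80334318 1203.18755869] -0.0243571944789228
press 0.79 [320. 201.] [633.  56.   0.]
station 0.58 [507. 270.] [ 454. -440.    0.]
tray_handle 0.96 [450. 272.] [ 438. -261.  107.]
crank_grip 0.52 [213. 211.] [579. 315. 117.]
nest0 0.81 [355. 200.] [631. -38.  15.]
nest0 0.73 [333. 200.] [633.  22.  15.]
nest0 0.72 [284. 201.] [628. 153.  15.]
nest0 0.61 [308. 198.] [638.  89.  15.]
nest
[... 683 characters left out ...]
3. 299.] [634. -34.  15.]
nest0 0.87 [359. 276.] [628.  73.  15.]
nest0 0.66 [372. 265.] [638. 138.  15.]
nest0 0.64 [351. 288.] [632.  17.  15.]
nest3 0.88 [343. 299.] [634. -34.  15.]
nest3 0.87 [359. 276.] [628.  73.  15.]
nest3 0.66 [372. 265.] [638. 138.  15.]
nest3 0.64 [351. 288.] [632.  17.  15.]
blank0 0.95 [281. 281.] [439. -29.   0.]
blank0 0.77 [300. 258.] [429.  91.   0.]
blank0 0.63 [258. 301.] [ 432. -131.    0.]
blank0 0.58 [296. 333.] [ 581. -192.    0.]
offcut0 0.88 [208. 341.] [ 479. -395.   95.]
offcut0 0.74 [197. 317.] [ 407. -345.   95.]
offcut0 0.73 [178. 334.] [ 408. -411.   95.]
offcut0 0.65 [225. 329.] [ 488. -346.   95.]
offcut0 0.39 [341. 301.] [ 675. -134.   95.]
```

View pics/top0.png

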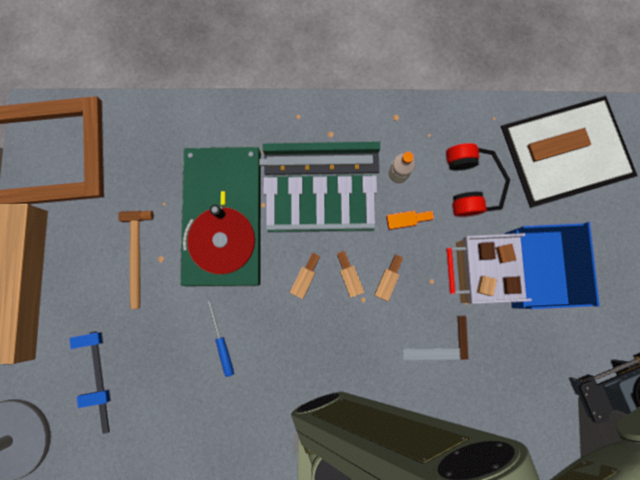

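View pics/scene0.png

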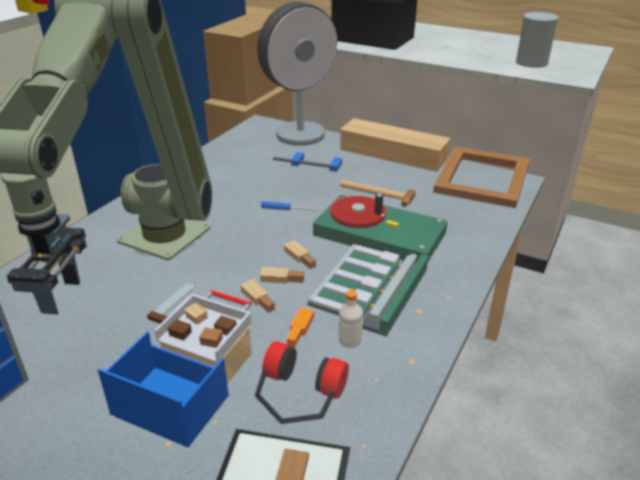

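The top view shows three pale blanks, at (305,276), (349,273) and (390,277). The orange look-alike is at (411,219), and I leave it alone. Four offcuts sit on the tray around (500,268). The tray's red bar is at (450,271) and the flywheel handle at (216,210).

```bash
cat >> h.py <<'E'
def wrap(a): return (a+180)%360-180
def blanks(p,ztop=26,q="blank0",minscore=.25):
    """pose of the pale blanks from masks: model-silhouette fit of the top-face contour"""
    from scipy.optimize import least_squares
    out=[]
    hsv=cv2.cvtColor(p['pixels'],cv2.COLOR_RGB2HSV)
    for d in spotter.trace(p,q):
        m=d['mask']
        if d['score']<minscore or m.sum()<60: continue
        c=np.median(hsv[m],0)
        uv=np.argwhere(m)[:,::-1]; X=unproj(p,uv,ztop-8)[:,:2]; mu=X.mean(0)
        w,V=np.linalg.eigh(np.cov((X-mu).T)); a=V[:,1]
        val=p['pixels'][m].sum(1).astype(float); s=(X-mu)@a
        if np.corrcoef(s,val)[0,1]>0: a=-a; s=-s
        mid=(s.max()+s.min())/2; t=(X-mu)@[-a[1],a[0]]
        o=mu+a*mid
        out.append((d['score'],np.round(np.mean(uv,0)),np.round(o,1),round(np.degrees(np.arctan2(a[1],a[0])),1),round(s.max()-s.min()),c))
    return out
E
python3 - <<'E'
from h import *
p=grab("top")
for b in blanks(p): print(*b)
hsv=cv2.cvtColor(p['pixels'],cv2.COLOR_RGB2HSV)
h,s,v=[hsv[...,i].astype(int) for i in range(3)]
def rect(m,z,name):
    uv=np.argwhere(m)[:,::-1]; X=unproj(p,uv,z)[:,:2]
    r=cv2.minAreaRect(X.astype(np.float32)); print(name,len(X),np.round(r[0],1),np.round(r[1],1),round(r[2],1)); return X
U,V=np.meshgrid(np.arange(640),np.arange(480))
red=((h<8)|(h>172))&(s>150)&(v>90)
rect(red&(abs(U-450)<12)&(abs(V-271)<30),107,"bar")
X=rect(red&(abs(U-220)<40)&(abs(V-240)<40),80,"disc"); print(X.mean(0))
g=(h>60)&(h<90)&(s>80)&(V>130)
lab,cc=cv2.connectedComponents(g.astype(np.uint8)); 
X=rect(cc==cc[275,195],50,"case")
y=(h>24)&(h<34)&(s>180)&(abs(U-223)<12)&(abs(V-198)<14); rect(y,50,"home mark")
wht=(s<40)&(v>150)&(abs(U-320)<62)&(V>170)&(V<235); rect(wht,25,"nest walls")
E
```

```text
0.95 [389. 279.] [ 429.5 -129.3] -22.8 119 [ 15. 126. 189.]
0.88 [349. 275.] [437.5 -21.4] 22.1 120 [ 15. 125. 190.]
0.8 [407. 220.] [ 581.5 -181.3] 100.3 123 [ 16. 255. 224.]
0.69 [488. 269.] [ 452.7 -380.5] 91.9 206 [127.  23. 190.]
0.55 [222. 351.] [263.7 310. ] -162.5 196 [108. 201. 154.]
bar 231 [ 442.3 -262.6] [108.5  12.2] 3.2
disc 3161 [511.1 303.4] [164.3 166.1] 1.9
[508.2083109  301.41823997]
case 6563 [581.4 312.1] [361.6 200.6] 1.8
home mark 58 [625.9 307.2] [32.1 10.5] 2.4
nest walls 2604 [624.9  55.8] [138.6 300.9] 1.7
```

Emit:
apply_moves(delta_pos=[[0.3, 0.3, 0.3], [0.6, 0.6, 0.5], [0.9, 0.9, 0.6], [1, 1, 0.6], [1, 1, 0.6]], rot=[[0, 0, -0.08], [0, 0, -0.16], [0, 0, -0.218], [0, 0, -0.218], [0, 0, -0.218]], hand=[0.44, 0.44, 0.44, 0.44, 0.44], newtons=25)

```text
time_s: 1.42
ee_pos: [337.7, -411.0, 248.3]
ee_rot: [179.9, -0.2, 3.3]
force: [-0.6, -0.3, 0.3]
gripper_width: 60.7
gripper_force: 0.0
```

Emit:
apply_moves(delta_pos=[[0.3, 0.4, 0], [0.6, 0.7, 0], [0.9, 1, 0], [0.9, 1, 0], [0.9, 1, 0]], rot=[[0, 0, 0], [0, 0, 0], [0, 0, 0], [0, 0, 0], [0, 0, 0]], hand=[0.44, 0.44, 0.44, 0.44, 0.44])

```text
time_s: 1.83
ee_pos: [446.7, -288.8, 246.3]
ee_rot: [-179.9, -0.2, 3.6]
force: [-0.6, -0.2, 0.1]
gripper_width: 40.2
gripper_force: 0.0
```

```bash
python3 - <<'E'
from h import *
s=env.state(); print(s['ee_pos'],s['ee_rot'],s['gripper_width'],s['time_s'])
p=grab("wrist"); save(p,"w1")
hsv=cv2.cvtColor(p['pixels'],cv2.COLOR_RGB2HSV); h,sa,v=[hsv[...,i].astype(int) for i in range(3)]
red=((h<8)|(h>172))&(sa>150)&(v>70)
n,cc,st,_=cv2.connectedComponentsWithStats(red.astype(np.uint8)); i=1+np.argmax(st[1:,4]); print(st[i])
uv=np.argwhere(cc==i)[:,::-1]; X=unproj(p,uv,109)[:,:2]; r=cv2.minAreaRect(X.astype(np.float32)); print(r)
for q in ("tray_handle",):
  for d in spotter.landmark_of(p,q)[:2]: print(d['score'],d['position'],unproj(p,d['position'],107))
E
```

```text
[ 446.73552158 -288.7772974   246.29157201] [-1.79871635e+02 -1.61014151e-01  3.55782064e+00] 40.174673038215396 1.8333
[ 329    0   93   51 3846]
((596.1946411132812, -323.8599853515625), (35.18357467651367, 69.6075668334961), 3.8174965381622314)
0.66 [284.5, 215.4] [[ 441.94704382 -261.22978279  107.        ]]
0.35 [172.2, 200.1] [[ 449.56026895 -163.93639166  107.        ]]
```

View pics/w1.png

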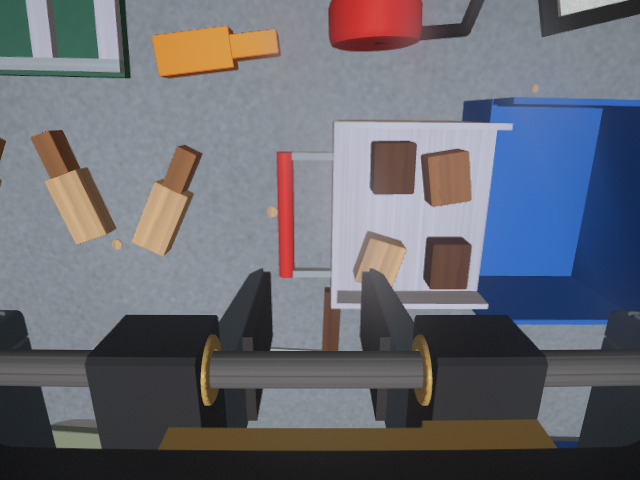

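The wrist view shows the red bar, column 285, rows 152–277, nearly parallel to the pads. Its centre is at (442, -262). I go over it and then down.

Emit:
apply_moves(delta_pos=[[-0.04, 0.225, 0], [-0.04, 0.225, -0.3], [-0.04, 0.225, -0.6], [-0.04, 0.225, -0.9], [-0.04, 0.225, -0.9]], rot=[[0, 0, 0], [0, 0, 0], [0, 0, 0], [0, 0, 0], [0, 0, 0]], hand=[0.44, 0.44, 0.44, 0.44, 0.44])

```text
time_s: 2.35
ee_pos: [432.3, -264.5, 132.1]
ee_rot: [-179.6, 0.7, 3.1]
force: [-1.4, 0.6, -1.3]
gripper_width: 40.3
gripper_force: 0.0
```

Emit:
apply_moves(delta_pos=[[0, 0, -0.2], [0, 0, -0.37], [0, 0, -0.37], [0, 0, -0.37], [0, 0, -0.37], [0, 0, -0.37], [0, 0, -0.37], [0, 0, -0.37]], rot=[[0, 0, 0], [0, 0, 0], [0, 0, 0], [0, 0, 0], [0, 0, 0], [0, 0, 0], [0, 0, 0], [0, 0, 0]], hand=[0.44, 0.44, 0.44, 0, 0, 0, 0, 0])

```text
time_s: 3.02
ee_pos: [438.5, -266.8, 95.0]
ee_rot: [179.9, -0.1, 3.2]
force: [-1.1, -0.4, 0.3]
gripper_width: 9.4
gripper_force: 0.0
```

Emit:
apply_moves(delta_pos=[[0, 0, 0], [0, 0, 0]], rot=[[0, 0, 0], [0, 0, 0]], hand=[0, 0])

```text
time_s: 3.18
ee_pos: [438.1, -266.4, 94.2]
ee_rot: [180.0, -0.0, 3.2]
force: [-0.2, -0.7, 0.1]
gripper_width: 0.5
gripper_force: 0.0
```

```bash
python3 - <<'E'
from h import *
p=grab("wrist"); save(p,"w2")
E
```

```text
(no output)
```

View pics/w2.png

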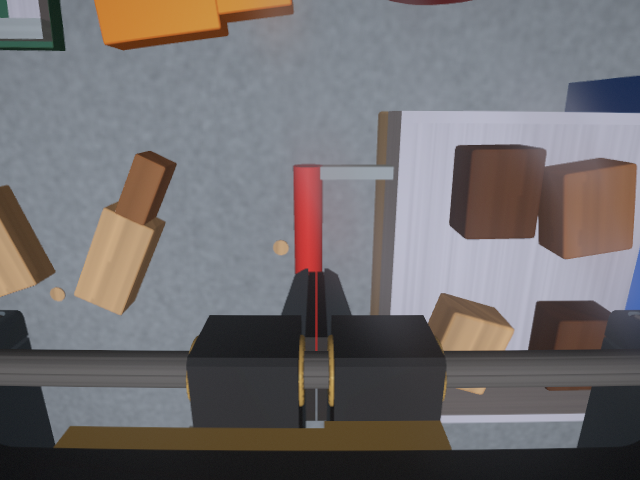

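```bash
python3 - <<'E'
from h import *
s=env.state();print(s['ee_pos'],s['ee_rot'],s['gripper_width'],s['force'])
p=grab("wrist")
print(np.array(p['mount']).round(3), p['camera_matrix'])
print("tcp px",proj(p,s['ee_pos']), proj(p,s['ee_pos']+[0,0,40]))
for z in (60,70,80,90,100,107,115): 
  X=unproj(p,[[294,166],[322,166],[294,268],[322,268]],z); print(z,X[:,:2].round(1).tolist())
t=grab("top"); save(t,"t2")
for z in (107,): print(proj(t,[442,-262,z]), proj(t,[494,-262,z]))
E
```

```text
[ 438.06968873 -266.39863398   94.11297264] [ 1.79982439e+02 -1.55483820e-02  3.20426363e+00] 0.42868739114428056 [ 0.248345    0.57646441 -1.14809572]
[[-0.00000e+00 -9.56000e-01 -2.94000e-01  8.28170e+01]
 [ 1.00000e+00 -1.00000e-03  1.00000e-03 -5.59000e-01]
 [-1.00000e-03 -2.94000e-01  9.56000e-01 -2.10246e+02]
 [ 0.00000e+00  0.00000e+00  0.00000e+00  1.00000e+00]] [[414.20538502   0.         315.91045789]
 [  0.         414.20538502 238.76910063]
 [  0.           0.           1.        ]]
tcp px [[316.56474832 270.66219081]] [[316.82032442 303.15179247]]
60 [[489.6, -250.4], [490.5, -266.7], [425.7, -252.9], [426.7, -270.6]]
70 [[490.8, -250.8], [491.7, -266.5], [429.6, -253.3], [430.5, -270.2]]
80 [[492.1, -251.2], [492.9, -266.3], [433.5, -253.6], [434.3, -269.8]]
90 [[493.4, -251.7], [494.2, -266.1], [437.3, -253.9], [438.2, -269.4]]
100 [[494.6, -252.1], [495.4, -265.8], [441.2, -254.3], [442.0, -269.0]]
107 [[495.5, -252.4], [496.3, -265.7], [443.9, -254.5], [444.7, -268.8]]
115 [[496.6, -252.8], [497.3, -265.5], [447.1, -254.8], [447.8, -268.5]]
[[450.24970269 270.40656832]] [[449.82575361 248.92766147]]
```

```bash
python3 - <<'E'
from h import *
p=grab("scene"); im=p['pixels'][180:400,100:340]; im=cv2.resize(im,(800,733))[:600]
cv2.imwrite('pics/s2.png',cv2.cvtColor(im,cv2.COLOR_RGB2BGR))
s=env.state(); print(proj(p,s['ee_pos']),proj(p,[442,-262,107]),proj(p,[494,-260,107]),proj(p,[388,-265,107]))
E
```

```text
[[227.53463038 302.67672468]] [[229.53637046 297.89095092]] [[248.19330672 304.01490352]] [[210.42489467 291.90738804]]
```

View pics/s2.png

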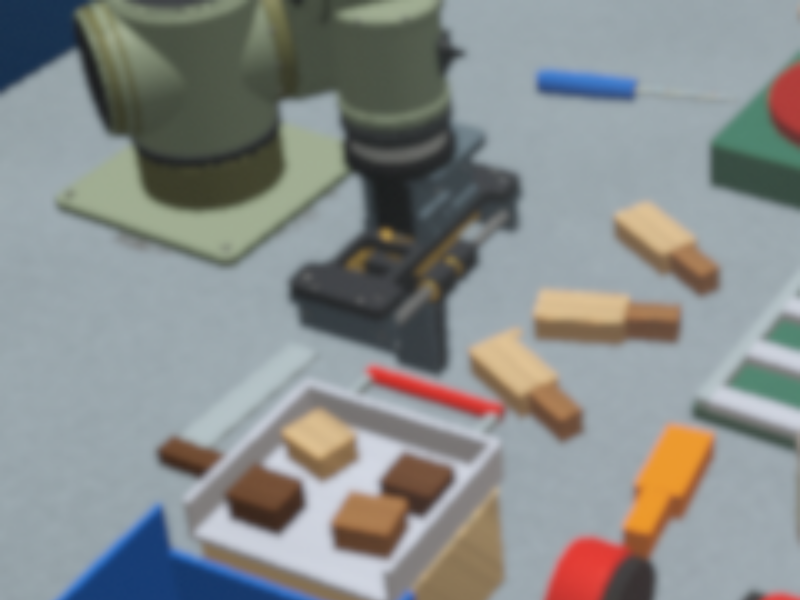

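```bash
python3 - <<'E'
from h import *
p=grab("wrist")
pts={'tongue':(156,157,26),'body':(101,303,26)}
def L(dz,P,pos,a,b):
    q=dict(p); T=np.eye(4); T[:3,:3]=Ro.from_euler('xyz',pos[1],degrees=True).as_matrix(); T[:3,3]=np.array(pos[0])+[0,0,dz]
    C=np.linalg.inv(T@np.array(p['mount'])); q['Rw'],q['tw']=C[:3,:3],C[:3,3]
    A=unproj(q,[a],P)[0];B=unproj(q,[b],P)[0]; return np.linalg.norm(A-B).round(1),((A+B)/2).round(1)[:2]
w2=([438.07,-266.4,94.1],[180,0,3.2]); w1=([446.7,-288.8,246.3],[-179.87,-.16,3.56])
for dz in (0,10,20,30):
  print(dz,'blank w2',L(dz,26,w2,(156,156),(101,305)),'blank w1',L(dz,26,w1,(187,150),(150,250)),'blank2 w1',L(dz,26,w1,(48,133),(93,240)),'bar w1',L(dz,107,w1,(285,152),(287,278)))
print("top: blank (429.5,-129.3),(437.5,-21.4) bar 108.5 (442.3,-262.6)")
E
```

```text
0 blank w2 (np.float64(122.0), array([ 430.9, -132.8])) blank w1 (np.float64(119.4), array([ 429. , -131.4])) blank2 w1 (np.float64(118.4), array([437.5, -28.4])) bar w1 (np.float64(112.7), array([ 439.8, -262.7]))
10 blank w2 (np.float64(126.3), array([ 427.6, -128.2])) blank w1 (np.float64(122.2), array([ 426.7, -127.9])) blank2 w1 (np.float64(121.2), array([435.4, -22.5])) bar w1 (np.float64(115.9), array([ 437.3, -262.1]))
20 blank w2 (np.float64(130.7), array([ 424.4, -123.6])) blank w1 (np.float64(125.0), array([ 424.4, -124.3])) blank2 w1 (np.float64(123.9), array([433.3, -16.6])) bar w1 (np.float64(119.1), array([ 434.7, -261.5]))
30 blank w2 (np.float64(135.1), array([ 421.2, -119. ])) blank w1 (np.float64(127.7), array([ 422.1, -120.8])) blank2 w1 (np.float64(126.7), array([431.1, -10.7])) bar w1 (np.float64(122.3), array([ 432.2, -260.9]))
top: blank (429.5,-129.3),(437.5,-21.4) bar 108.5 (442.3,-262.6)
```

Fingertips closed on air. The scene crop shows the tips at about (423,368), roughly 20 mm above where the reported TCP projects, so they ended just over the bar. I open, centre on the bar and go 24 mm deeper.

Emit:
apply_moves(delta_pos=[[0, 0, 0.05], [0.03, 0.04, 0.05], [0.03, 0.04, 0.05], [0.03, 0.04, 0.05], [0.03, 0.04, 0.05], [0.03, 0.04, -0.2], [0.03, 0.04, -0.2], [0.03, 0.04, -0.2]], rot=[[0, 0, 0], [0, 0, 0], [0, 0, 0], [0, 0, 0], [0, 0, 0], [0, 0, 0], [0, 0, 0], [0, 0, 0]], hand=[0.44, 0.44, 0.44, 0.44, 0.44, 0.44, 0.44, 0.44])

```text
time_s: 4.1
ee_pos: [440.3, -260.8, 68.9]
ee_rot: [-179.9, 0.2, 3.2]
force: [0.1, 0.2, 0.1]
gripper_width: 39.9
gripper_force: 0.0
```

Emit:
apply_moves(delta_pos=[[0, 0, 0], [0, 0, 0], [0, 0, 0], [0, 0, 0], [0, 0, 0], [0, 0, 0]], rot=[[0, 0, 0], [0, 0, 0], [0, 0, 0], [0, 0, 0], [0, 0, 0], [0, 0, 0]], hand=[0, 0, 0, 0, 0, 0])

```text
time_s: 4.6
ee_pos: [442.0, -262.3, 70.4]
ee_rot: [179.9, -0.1, 3.2]
force: [0.3, -2.1, 1.1]
gripper_width: 10.8
gripper_force: 22.4
```

Emit:
apply_moves(delta_pos=[[0, 0, 0], [0, 0, 0], [0, 0, 0], [0, 0, -0.12], [0, 0, -0.12], [0, 0, -0.12]], rot=[[0, 0, 0], [0, 0, 0], [0, 0, 0], [0, 0, 0], [0, 0, 0], [0, 0, 0]], hand=[0.44, 0.44, 0.44, 0.44, 0.44, 0.44])

```text
time_s: 5.1
ee_pos: [440.9, -261.0, 54.9]
ee_rot: [-179.9, 0.1, 3.2]
force: [0.2, 0.6, -0.8]
gripper_width: 40.0
gripper_force: 0.0
```

Emit:
apply_moves(delta_pos=[[0, 0, 0], [0, 0, 0], [0, 0, 0], [0, 0, 0], [0, 0, 0], [0, 0, 0]], rot=[[0, 0, 0], [0, 0, 0], [0, 0, 0], [0, 0, 0], [0, 0, 0], [0, 0, 0]], hand=[0, 0, 0, 0, 0, 0])

```text
time_s: 5.6
ee_pos: [441.9, -262.3, 55.8]
ee_rot: [179.9, -0.0, 3.2]
force: [-0.4, -2.9, 1.0]
gripper_width: 13.3
gripper_force: 25.0
```

```bash
python3 - <<'E'
from h import *
p=grab("scene"); im=p['pixels'][230:350,150:310]; im=cv2.resize(im,(800,600),interpolation=2)
cv2.imwrite('pics/s3.png',cv2.cvtColor(im,cv2.COLOR_RGB2BGR))
s=env.state(); print(s['ee_pos'],s['gripper_width'],[((proj(p,s['ee_pos']+[0,0,z])-[150,230])*5).round().tolist() for z in (0,20,40,80)])
E
```

```text
[ 441.83779976 -262.33573963   55.80714631] 13.357388401646952 [[[406.0, 422.0]], [[402.0, 390.0]], [[399.0, 358.0]], [[392.0, 292.0]]]
```

View pics/s3.png

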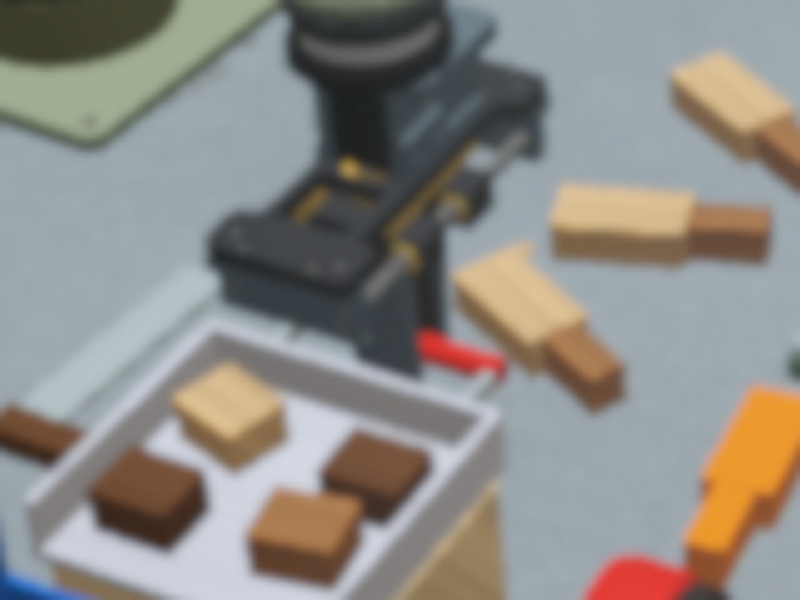

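The pads now hold the bar (13.3 mm wide, 25 N). I lift it along its arc.

Emit:
apply_moves(delta_pos=[[0.001, -0.017, 0.149], [0.003, -0.05, 0.296], [0.005, -0.097, 0.439], [0.009, -0.157, 0.577], [0.013, -0.232, 0.707], [0.018, -0.318, 0.829], [0.023, -0.417, 0.943], [0.023, -0.417, 0.943]], rot=[[0, 0, 0], [0, 0, 0], [0, 0, 0], [0, 0, 0], [0, 0, 0], [0, 0, 0], [0, 0, 0], [0, 0, 0]], hand=[0, 0, 0, 0, 0, 0, 0, 0], newtons=30)

```text
time_s: 6.32
ee_pos: [444.4, -310.3, 170.8]
ee_rot: [-179.7, -0.1, 3.1]
force: [-0.7, 7.4, 3.2]
gripper_width: 13.1
gripper_force: 30.0
```

Emit:
apply_moves(delta_pos=[[0.006, -0.11, 0.105], [0.013, -0.23, 0.193], [0.02, -0.356, 0.275], [0.02, -0.356, 0.275], [0.02, -0.356, 0.275], [0.02, -0.356, 0.275], [0.02, -0.356, 0.275]], rot=[[0, 0, 0], [0, 0, 0], [0, 0, 0], [0, 0, 0], [0, 0, 0], [0, 0, 0], [0, 0, 0]], hand=[0, 0, 0, 0, 0, 0, 0])

```text
time_s: 6.9
ee_pos: [446.8, -351.2, 204.0]
ee_rot: [-179.7, -0.1, 3.2]
force: [-1.9, 7.9, 12.9]
gripper_width: 13.2
gripper_force: 30.0
```

```bash
python3 - <<'E'
from h import *
p=grab("scene"); save(p,"s4")
q=grab("top")
for n,r in(("scene",p),("top",q)):
  print(n,[(round(d['score'],2),np.round(d['position'])) for d in spotter.landmark_of(r,"offcut0")])
im=np.hstack([cv2.resize(p['pixels'][260:440,80:270],(400,380)),cv2.resize(q['pixels'][200:330,430:610],(400,380))])
cv2.imwrite('pics/s4.png',cv2.cvtColor(im,cv2.COLOR_RGB2BGR))
E
```

```text
scene [(0.57, array([150., 381.])), (0.56, array([154., 390.])), (0.43, array([195., 393.]))]
top [(0.69, array([321., 202.]))]
```

View pics/s4.png

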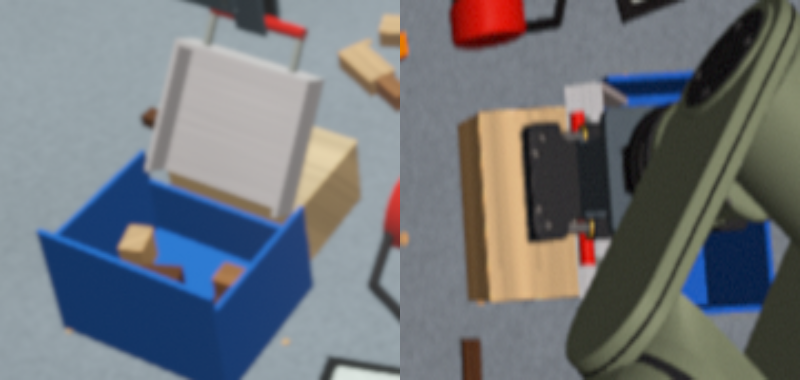

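The tray is empty in the scene crop. Offcuts show in the bin at crop (138,243), (170,270) and (228,280). I let the tray down along the same arc.

Emit:
apply_moves(delta_pos=[[-0.007, 0.126, -0.082], [-0.014, 0.246, -0.17], [-0.02, 0.356, -0.275], [-0.025, 0.455, -0.389], [-0.03, 0.541, -0.511], [-0.034, 0.616, -0.641], [-0.034, 0.616, -0.641]], rot=[[0, 0, 0], [0, 0, 0], [0, 0, 0], [0, 0, 0], [0, 0, 0], [0, 0, 0], [0, 0, 0]], hand=[0, 0, 0, 0, 0, 0, 0])

```text
time_s: 7.68
ee_pos: [442.7, -278.8, 122.4]
ee_rot: [-179.9, 0.0, 3.3]
force: [3.4, -0.9, -1.8]
gripper_width: 13.2
gripper_force: 30.0
```

Emit:
apply_moves(delta_pos=[[-0.004, 0.06, -0.138], [-0.006, 0.107, -0.281], [-0.008, 0.14, -0.428], [-0.009, 0.157, -0.55], [-0.009, 0.157, -0.577], [-0.009, 0.157, -0.577], [-0.009, 0.157, -0.577]], rot=[[0, 0, 0], [0, 0, 0], [0, 0, 0], [0, 0, 0], [0, 0, 0], [0, 0, 0], [0, 0, 0]], hand=[0, 0, 0, 0, 0, 0, 0])

```text
time_s: 8.27
ee_pos: [442.1, -262.3, 57.1]
ee_rot: [179.9, -0.1, 3.2]
force: [-1.8, -1.2, 7.3]
gripper_width: 13.0
gripper_force: 30.0
```

Emit:
apply_moves(delta_pos=[[0, 0, 0], [0, 0, 0], [0, 0, 0], [0, 0, 0], [0, 0, 0.3], [0, 0, 0.6], [0, 0, 1], [0, 0, 1], [0, 0.2, 1]], rot=[[0, 0, 0], [0, 0, 0], [0, 0, 0], [0, 0, 0], [0, 0, 0], [0, 0, 0], [0, 0, 0], [0, 0, 0], [0, 0, 0]], hand=[0.44, 0.44, 0.44, 0.44, 0.44, 0.44, 0.44, 0.44, 0.7])

```text
time_s: 9.02
ee_pos: [444.3, -241.3, 179.0]
ee_rot: [179.6, -0.4, 3.0]
force: [0.9, -0.4, -0.7]
gripper_width: 44.1
gripper_force: 0.0
```

Emit:
apply_moves(delta_pos=[[-0.2, 0.3, 0], [-0.4, 0.6, 0], [-0.5, 1, 0], [-0.5, 1, 0]], rot=[[0, 0, 0], [0, 0, 0], [0, 0, 0], [0, 0, 0]], hand=[0.9, 0.9, 0.9, 0.9])

```text
time_s: 9.35
ee_pos: [378.3, -113.5, 175.0]
ee_rot: [-179.8, 0.1, 3.3]
force: [-1.0, 0.5, 0.5]
gripper_width: 70.8
gripper_force: 0.0
```

Emit:
apply_moves(delta_pos=[[-0.2, 0.3, 0], [-0.25, 0.5, 0], [-0.25, 0.5, 0], [-0.25, 0.5, 0], [-0.25, 0.5, 0]], rot=[[0, 0, -0.03], [0, 0, -0.037], [0, 0, -0.037], [0, 0, -0.037], [0, 0, -0.037]], hand=[0.9, 0.9, 0.9, 0.9, 0.9])

```text
time_s: 9.77
ee_pos: [352.3, -58.0, 175.6]
ee_rot: [180.0, -0.0, 0.1]
force: [0.8, -0.2, 0.9]
gripper_width: 82.1
gripper_force: 0.0
```

```bash
cat >> h.py <<'E'
from scipy.optimize import least_squares
PB=np.array([[-60,-19],[15,-19],[15,-11],[60,-11],[60,11],[15,11],[15,19],[-60,19]],float)
def silh(p,x,y,a,z0=0):
    c,s=np.cos(a),np.sin(a); P=PB@np.array([[c,s],[-s,c]])+[x,y]
    m=np.zeros((480,640),np.uint8)
    lo=proj(p,np.c_[P,np.full(8,z0)]); hi=proj(p,np.c_[P,np.full(8,z0+26.)])
    sh=lambda q: np.round(q*16).astype(np.int32)
    cv2.fillPoly(m,[sh(hi)],1,shift=4); cv2.fillPoly(m,[sh(lo)],1,shift=4)
    for i in range(8):
        j=(i+1)%8; cv2.fillPoly(m,[sh(np.array([lo[i],lo[j],hi[j],hi[i]]))],1,shift=4)
    return m
def fitblanks(p,z0=0):
    from scipy.optimize import minimize
    hsv=cv2.cvtColor(p['pixels'],cv2.COLOR_RGB2HSV); h,s,v=[hsv[...,i].astype(int) for i in range(3)]
    w=((h>5)&(h<25)&(s>70)&(s<215)&(v>50)).astype(np.uint8); w=cv2.morphologyEx(w,cv2.MORPH_OPEN,np.ones((3,3)))
    out=[]
    for b in blanks(p,ztop=26+z0):
        if b[5][1]>200 or not 95<b[4]<150: continue
        f=lambda q:1-2*(silh(p,q[0],q[1],q[2]/60,z0)&w).sum()/(silh(p,q[0],q[1],q[2]/60,z0).sum()+wl)
        n,cc=cv2.connectedComponents(w); u,vv=b[1].astype(int); l=cc[vv,u]; wl=(cc==l).sum() if l else 1e9
        x0=[*b[2],np.radians(b[3])*60]
        r=minimize(f,x0,method='Nelder-Mead',options=dict(initial_simplex=np.array([x0]+[np.array(x0)+d for d in np.diag([6,6,6])])))
        out.append((round(b[0],2),b[1],np.round(r.x[:2],1),round(np.degrees(r.x[2]/60),1),'dice loss',round(r.fun,3),'pca',b[2],b[3]))
    return out
E
python3 - <<'E'
from h import *
s=env.state(); print(s['ee_pos'],s['ee_rot'])
p=grab("wrist"); save(p,"w5")
for b in fitblanks(p): print(*b)
for d in spotter.landmark_of(p,"blank0"): print(d['score'],d['position'],unproj(p,d['position'],0)[0][:2])
t=grab("top"); print([ (x[2],x[3]) for x in blanks(t)])
print([(round(d['score'],2),np.round(d['position'])) for d in spotter.landmark_of(t,"offcut0")])
E
```

```text
[352.2794147  -58.03000523 175.629978  ] [ 1.79957101e+02 -4.97146409e-02  5.24982037e-02]
0.96 [144. 120.] [431.2  89.6] -23.8 dice loss 0.039 pca [430.2  89. ] -25.2
0.71 [397. 123.] [ 427.8 -129.1] -22.7 dice loss 0.047 pca [ 429.7 -128.8] -23.4
0.66 [275. 113.] [437.3 -21.5] 21.5 dice loss 0.038 pca [437.2 -21.5] 21.1
0.76 [274.6, 111.9] [435.13655187 -21.07388151]
0.58 [149.6, 114.0] [433.79564949  91.41995084]
[(array([445.4, -17.4]), np.float64(20.3)), (array([ 582.2, -181.9]), np.float64(99.6)), (array([ 447.7, -136.4]), np.float64(-25.1))]
[(0.83, array([547., 278.])), (0.68, array([216., 209.])), (0.64, array([553., 248.])), (0.53, array([531., 290.])), (0.49, array([522., 258.])), (0.31, array([391., 276.]))]
```

View pics/w5.png

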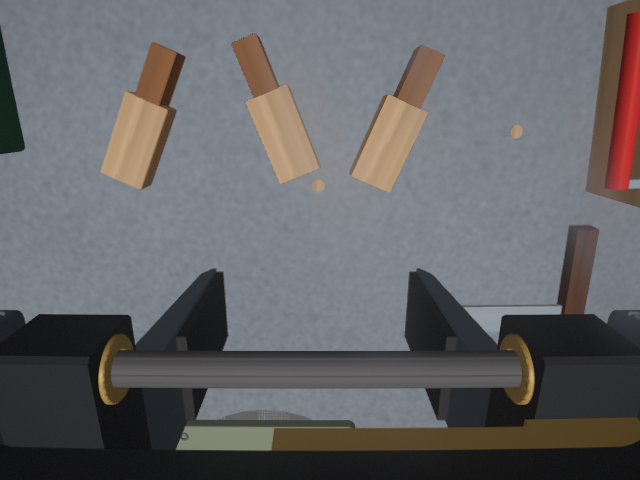

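The wrist view confirms the three pale blanks, centred near (140,115), (277,110) and (398,118), each with its brown tongue. The orange one is out of this frame. The network finds four offcut landmarks inside the bin. Pad edges at ±93 px for an 82 mm opening put the fingertips about 40 mm behind the stated TCP, so I add that to every height. I take the right-hand blank first.

Emit:
apply_moves(delta_pos=[[0.2, -0.2, 0], [0.4, -0.4, -0.2], [0.555, -0.558, -0.5], [0.555, -0.558, -0.75], [0.555, -0.558, -0.75], [0.555, -0.558, -0.75]], rot=[[0, 0, -0.08], [0, 0, -0.16], [0, 0, -0.24], [0, 0, -0.265], [0, 0, -0.265], [0, 0, -0.265]], hand=[0.66, 0.66, 0.66, 0.66, 0.66, 0.66], newtons=25)

```text
time_s: 10.57
ee_pos: [416.8, -124.5, 84.3]
ee_rot: [180.0, 0.3, -22.8]
force: [-0.3, -0.6, 0.1]
gripper_width: 60.1
gripper_force: 0.0
```

Emit:
apply_moves(delta_pos=[[0, 0, -0.3], [0, 0, -0.6], [0, 0, -0.8], [0, 0, -0.922], [0, 0, -0.922], [0, 0, -0.922]], rot=[[0, 0, 0], [0, 0, 0], [0, 0, 0], [0, 0, 0], [0, 0, 0], [0, 0, 0]], hand=[0.66, 0.66, 0.66, 0.66, 0.66, 0.66])

```text
time_s: 11.07
ee_pos: [419.3, -124.7, -23.8]
ee_rot: [-180.0, -0.1, -22.7]
force: [1.2, 0.1, 0.1]
gripper_width: 60.3
gripper_force: 0.0
```

Emit:
apply_moves(delta_pos=[[0, 0, 0], [0, 0, 0], [0, 0, 0], [0, 0, 0], [0, 0, 0]], rot=[[0, 0, 0], [0, 0, 0], [0, 0, 0], [0, 0, 0], [0, 0, 0]], hand=[0, 0, 0, 0, 0])

```text
time_s: 11.48
ee_pos: [419.1, -124.8, -24.0]
ee_rot: [-180.0, -0.1, -22.8]
force: [0.0, 0.6, 7.5]
gripper_width: 37.7
gripper_force: 25.0
```

Emit:
apply_moves(delta_pos=[[0, 0, 0.2], [0, 0, 0.5], [0.1, 0.1, 0.8], [0.3, 0.3, 1], [0.5, 0.5, 1], [0.6, 0.6, 1], [0.6, 0.6, 1], [0.6, 0.6, 1]], rot=[[0, 0, 0], [0, 0, 0], [0, 0, 0.07], [0, 0, 0.14], [0, 0, 0.21], [0, 0, 0.285], [0, 0, 0.285], [0, 0, 0.285]], hand=[0, 0, 0, 0, 0, 0, 0, 0])

```text
time_s: 12.15
ee_pos: [489.8, -52.1, 94.7]
ee_rot: [180.0, 0.1, 1.7]
force: [-1.2, 0.2, -0.8]
gripper_width: 37.9
gripper_force: 25.0
```

```bash
python3 - <<'E'
from h import *
s=env.state(); print(s['ee_pos'],s['ee_rot'],s['gripper_width'],s['gripper_force'],s['force'])
p=grab("wrist"); save(p,"w6")
for q,z in(("nest0",15),("press",0)):
  for d in spotter.landmark_of(p,q): print(q,round(d['score'],2),np.round(d['position']),unproj(p,d['position'],z)[0][:2].round(1))
t=grab("top")
for d in spotter.landmark_of(t,"glue")[:2]: print("glue",d['score'],d['position'],unproj(t,d['position'],0)[0][:2].round())
c=grab("scene")
for d in spotter.landmark_of(c,"glue")[:2]: print("glue",d['score'],unproj(c,d['position'],0)[0][:2].round())
E
```

```text
[489.83885517 -52.12123692  94.6506221 ] [1.79982330e+02 6.45568328e-02 1.74550712e+00] 37.9440796677092 24.999176859855652 [-1.19830889  0.2015624  -0.83977251]
nest0 0.95 [104.  16.] [627.9  87.5]
nest0 0.93 [310.  15.] [631.5 -43.6]
nest0 0.79 [ 2. 18.] [626.1 154.3]
nest0 0.67 [203.  19.] [627.3  24. ]
press 0.89 [158.  22.] [627.7  57.9]
glue 0.97 [397.9, 176.5] [ 702. -155.]
glue 0.28 [320.3, 202.0] [629.  55.]
glue 0.71 [ 714. -154.]
```

View pics/w6.png

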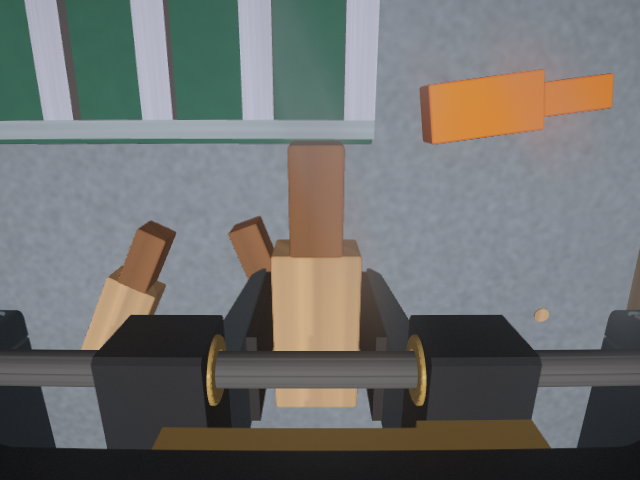

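The wrist view shows the blank held straight, tongue tip edge at (316,144). The nest 0 opening spans columns 273–346, with its stop wall at row 121. I check these against the model.

```bash
python3 - <<'E'
from h import *
p=grab("wrist")
print("tongue tip", unproj(p,[[290,145],[344,145]],144.5).round(1).tolist(),"shoulder",unproj(p,[[273,241],[361,241]],144.5).round(1).tolist())
print("stop wall inner edge z25",unproj(p,[[60,122],[205,122],[310,121]],25).round(1).tolist())
g=p['pixels'].astype(int)
for r in (40,80): 
  row=g[r]; w=(row.min(1)>120); e=np.flatnonzero(np.diff(w.astype(int))); print(r,[ (int(c),unproj(p,[c+.5,r],25)[0][:2].round(1).tolist()) for c in e if c<400])
for u in (205,310): print([int(v) for v in np.flatnonzero(np.abs(np.diff(g[90:150,u].min(1)))>15)+90])
E
```

```text
tongue tip [[560.0, -40.9, 144.5], [560.6, -61.4, 144.5]] shoulder [[521.6, -34.4, 144.5], [522.6, -70.1, 144.5]]
stop wall inner edge z25 [[562.0, 118.0, 25.0], [564.0, 21.7, 25.0], [566.4, -46.8, 25.0]]
40 [(28, [611.9, 131.4]), (59, [612.1, 111.4]), (131, [612.6, 65.7]), (163, [613.0, 45.5]), (236, [613.9, -0.0]), (269, [614.4, -20.5]), (343, [615.7, -66.4])]
80 [(35, [588.1, 130.5]), (65, [588.3, 110.7]), (135, [589.0, 65.2]), (167, [589.4, 44.6]), (238, [590.4, -0.8]), (270, [590.9, -21.1]), (342, [592.2, -66.9])]
[118, 119, 137, 138, 142, 143]
[118, 119, 137, 138]
```

```bash
python3 - <<'E'
from h import *
p=grab("wrist")
g=cv2.cvtColor(p['pixels'],cv2.COLOR_RGB2GRAY).astype(int)
for r in (170,200,230): print(r,[int(i)+255 for i in np.flatnonzero(abs(np.diff(g[r,255:380]))>18)])
for r in (262,280,300,340): print(r,[int(i)+255 for i in np.flatnonzero(abs(np.diff(g[r,255:380]))>18)])
print([int(i)+130 for i in np.flatnonzero(abs(np.diff(g[130:420,317]))>12)])
for z in (144.5,138,132,126): 
  X=unproj(p,[[316,145],[316,256],[316,406],[290,170],[344,170],[272,262],[361,262]],z)
  print(z,'tip',X[0,0].round(1),'shoulder',X[1,0].round(1),'rear',X[2,0].round(1),'tw',(X[3,1]-X[4,1]).round(1),'bw',(X[5,1]-X[6,1]).round(1))
E
```

```text
170 []
200 [287, 288]
230 [256, 257, 264, 265, 288, 342]
262 [270, 271]
280 [270, 271, 360, 361]
300 [271, 272, 359, 360]
340 [256, 272, 273, 358, 359]
[138, 139, 256, 257, 350, 357, 375, 387, 388]
144.5 tip 560.4 shoulder 515.8 rear 441.7 tw 20.8 bw 36.7
138 tip 559.9 shoulder 513.5 rear 436.4 tw 21.7 bw 38.2
132 tip 559.4 shoulder 511.3 rear 431.5 tw 22.5 bw 39.6
126 tip 559.0 shoulder 509.2 rear 426.6 tw 23.2 bw 41.0
```

Emit:
apply_moves(delta_pos=[[0.3, 0.03, 0], [0.6, 0.06, 0], [0.9, 0.083, 0], [1, 0.083, 0], [1, 0.083, 0], [1, 0.083, 0]], rot=[[0, 0, 0], [0, 0, 0], [0, 0, 0], [0, 0, 0], [0, 0, 0], [0, 0, 0]], hand=[0, 0, 0, 0, 0, 0])

```text
time_s: 13.1
ee_pos: [609.7, -42.7, 94.1]
ee_rot: [-180.0, 0.1, 1.7]
force: [-0.9, 0.6, -1.3]
gripper_width: 37.5
gripper_force: 25.0
```

Emit:
apply_moves(delta_pos=[[0.092, 0, 0], [0.092, 0, -0.15], [0.092, 0, -0.35], [0.092, 0, -0.5], [0.092, 0, -0.6], [0.092, 0, -0.6], [0.092, 0, -0.6]], rot=[[0, 0, 0], [0, 0, 0], [0, 0, 0], [0, 0, 0], [0, 0, 0], [0, 0, 0], [0, 0, 0]], hand=[0, 0, 0, 0, 0, 0, 0])

```text
time_s: 13.68
ee_pos: [619.6, -42.7, 22.7]
ee_rot: [-180.0, 0.1, 1.7]
force: [-0.1, 0.4, -0.7]
gripper_width: 37.5
gripper_force: 25.0
```

Emit:
apply_moves(delta_pos=[[0.01, 0, -0.08], [0.01, 0, -0.15], [0.01, 0, -0.2], [0.01, 0, -0.24], [0.01, 0, -0.255], [0.01, 0, -0.255]], rot=[[0, 0, 0], [0, 0, 0], [0, 0, 0], [0, 0, 0], [0, 0, 0], [0, 0, 0]], hand=[0, 0, 0, 0, 0, 0])

```text
time_s: 14.18
ee_pos: [622.0, -42.6, -8.3]
ee_rot: [-180.0, 0.1, 1.7]
force: [-0.2, -0.7, -0.7]
gripper_width: 37.8
gripper_force: 25.0
```

Emit:
apply_moves(delta_pos=[[0, 0, 0], [0, 0, 0], [0, 0, 0], [0, 0, 0.2], [0, 0, 0.5], [0, 0, 0.8], [-0.2, 0, 1], [-0.5, 0, 1], [-0.8, 0.1, 1], [-1, 0.2, 1]], rot=[[0, 0, 0], [0, 0, 0], [0, 0, 0], [0, 0, 0], [0, 0, 0], [0, 0, 0], [0, 0, 0], [0, 0, 0], [0, 0, 0], [0, 0, 0]], hand=[0.58, 0.58, 0.58, 0.58, 0.58, 0.58, 0.58, 0.58, 0.58, 0.58])

```text
time_s: 15.02
ee_pos: [499.4, -18.7, 112.9]
ee_rot: [180.0, 0.0, 1.7]
force: [-0.0, -0.2, -0.1]
gripper_width: 53.3
gripper_force: 0.0
```

Emit:
apply_moves(delta_pos=[[-0.2, 0.2, 0.3], [-0.5, 0.4, 0.5], [-0.5, 0.4, 0.5], [-0.5, 0.4, 0.5], [-0.5, 0.4, 0.5]], rot=[[0, 0, 0], [0, 0, 0], [0, 0, 0], [0, 0, 0], [0, 0, 0]], hand=[0.66, 0.66, 0.66, 0.66, 0.66])

```text
time_s: 15.43
ee_pos: [443.0, 29.4, 172.8]
ee_rot: [180.0, -0.2, 1.8]
force: [-0.5, 0.5, 0.0]
gripper_width: 60.0
gripper_force: 0.0
```

```bash
python3 - <<'E'
from h import *
s=env.state(); print(s['ee_pos'],s['ee_rot'])
p=grab("wrist"); save(p,"w7")
for b in fitblanks(p): print(*b)
t=grab("top")
for b in blanks(t): print(b[1],b[2],b[3],b[4])
E
```

```text
[442.98895387  29.41251656 172.81201629] [ 1.79963784e+02 -1.52400922e-01  1.80432471e+00]
0.92 [248. 219.] [430.4  90.1] -24.6 dice loss 0.054 pca [431.9  90.2] -26.2
0.71 [562.  52.] [ 582.2 -174.7] 100.0 dice loss 0.147 pca [ 582.3 -175.1] 99.6
0.56 [373. 218.] [437.7 -20.8] 21.2 dice loss 0.07 pca [437.  -21.5] 21.7
[408. 219.] [ 582.1 -182.8] 100.4 124
[357. 200.] [637.5 -42.9] 0.6 125
[353. 288.] [400.5 -30.3] -131.9 48
```

View pics/w7.png

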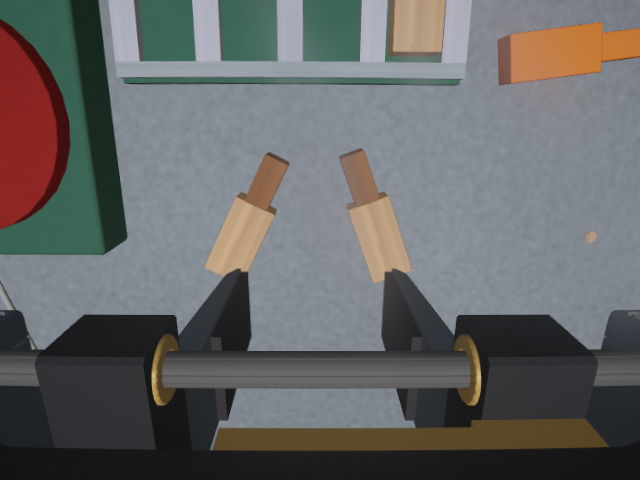

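Blank A lies in nest 0 at (417,25). The remaining two are near (243,220) and (375,218). Next is the one at (375,218).

Emit:
apply_moves(delta_pos=[[-0.05, -0.2, 0], [-0.122, -0.447, -0.2], [-0.122, -0.447, -0.5], [-0.122, -0.447, -0.75], [-0.122, -0.447, -0.75], [-0.122, -0.447, -0.75]], rot=[[0, 0, 0.08], [0, 0, 0.15], [0, 0, 0.229], [0, 0, 0.229], [0, 0, 0.229], [0, 0, 0.229]], hand=[0.66, 0.66, 0.66, 0.66, 0.66, 0.66])

```text
time_s: 16.13
ee_pos: [426.9, -24.7, 81.0]
ee_rot: [-179.9, 0.2, 21.3]
force: [0.5, 0.1, 0.7]
gripper_width: 59.8
gripper_force: 0.0
```

Emit:
apply_moves(delta_pos=[[0, 0, -0.3], [0, 0, -0.6], [0, 0, -0.8], [0, 0, -0.896], [0, 0, -0.896], [0, 0, -0.896]], rot=[[0, 0, 0], [0, 0, 0], [0, 0, 0], [0, 0, 0], [0, 0, 0], [0, 0, 0]], hand=[0.66, 0.66, 0.66, 0.66, 0.66, 0.66])

```text
time_s: 16.63
ee_pos: [429.7, -24.3, -24.3]
ee_rot: [179.9, -0.1, 21.4]
force: [0.2, 0.3, 1.0]
gripper_width: 60.3
gripper_force: 0.0
```

Emit:
apply_moves(delta_pos=[[0, 0, 0], [0, 0, 0], [0, 0, 0], [0, 0, 0], [0, 0, 0]], rot=[[0, 0, 0], [0, 0, 0], [0, 0, 0], [0, 0, 0], [0, 0, 0]], hand=[0, 0, 0, 0, 0])

```text
time_s: 17.05
ee_pos: [428.8, -24.3, -24.3]
ee_rot: [179.9, -0.1, 21.4]
force: [-0.5, -0.9, 7.4]
gripper_width: 38.0
gripper_force: 25.0
```

Emit:
apply_moves(delta_pos=[[0, 0, 0.2], [0, 0, 0.5], [0.1, 0.05, 0.8], [0.3, 0.15, 1], [0.5, 0.25, 1], [0.6, 0.3, 1], [0.6, 0.3, 1], [0.6, 0.3, 1]], rot=[[0, 0, 0], [0, 0, 0], [0, 0, -0.07], [0, 0, -0.14], [0, 0, -0.2], [0, 0, -0.229], [0, 0, -0.229], [0, 0, -0.229]], hand=[0, 0, 0, 0, 0, 0, 0, 0])

```text
time_s: 17.72
ee_pos: [499.2, 11.9, 94.3]
ee_rot: [180.0, 0.1, 1.8]
force: [-0.3, 0.1, -0.9]
gripper_width: 37.7
gripper_force: 25.0
```

```bash
cat >> h.py <<'E'
def held(p):
    s=env.state(); hsv=cv2.cvtColor(p['pixels'],cv2.COLOR_RGB2HSV); h,sa,v=[hsv[...,i].astype(int) for i in range(3)]
    w=((h>3)&(h<25)&(sa>70)).astype(np.uint8); w[330:]=0
    n,cc=cv2.connectedComponents(w); m=cc==cc[290,316]; uv=np.argwhere(m)[:,::-1]
    print("tip row",uv[:,1].min(),"tongue cols",[ (c.min(),c.max()) for r in (175,220) for c in [uv[uv[:,1]==r,0]]],"body cols",[(c.min(),c.max()) for r in (275,320) for c in [uv[uv[:,1]==r,0]]], s['ee_pos'].round(1),s['gripper_width'].round(1))
E
python3 - <<'E'
from h import *
p=grab("wrist"); held(p)
g=p['pixels'].astype(int)
for r in (30,80):
  w=(g[r].min(1)>120); e=np.flatnonzero(np.diff(w.astype(int))); print(r,[ (int(c),unproj(p,[c+.5,r],25)[0][:2].round(1).tolist()) for c in e if c<470])
for b in fitblanks(p): print(*b)
E
```

```text
Traceback (most recent call last):
  File "h.py", line 67, in held
    print("tip row",uv[:,1].min(),"tongue cols",[ (c.min(),c.max()) for r in (175,220) for c in [uv[uv[:,1]==r,0]]],"body cols",[(c.min(),c.max()) for r in (275,320) for c in [uv[uv[:,1]==r,0]]], s['ee_pos'].round(1),s['gripper_width'].round(1))
                                                                                                                                                                                                                         ^^^^^^^^^^^^^^^^^^^^^^^^
AttributeError: 'float' object has no attribute 'round'
```

```bash
sed -i "s/s\['gripper_width'\].round(1))/s['gripper_width'])/" h.py
python3 - <<'E'
from h import *
p=grab("wrist"); held(p)
g=p['pixels'].astype(int)
for r in (30,80):
  w=(g[r].min(1)>120); e=np.flatnonzero(np.diff(w.astype(int))); print(r,[ (int(c),unproj(p,[c+.5,r],25)[0][:2].round(1).tolist()) for c in e if c<470])
for b in fitblanks(p): print(*b)
E
```

```text
tip row 151 tongue cols [(np.int64(289), np.int64(343)), (np.int64(290), np.int64(342))] body cols [(np.int64(271), np.int64(361)), (np.int64(259), np.int64(368))] [498.1  11.5  94.1] 37.92324440405699
30 [(20, [625.6, 200.2]), (21, [625.6, 199.5]), (23, [625.6, 198.2]), (55, [625.8, 177.8]), (128, [626.5, 131.8]), (160, [626.9, 111.8]), (234, [627.9, 66.0]), (267, [628.4, 45.7]), (341, [629.8, 0.3]), (374, [630.5, -20.0]), (384, [630.7, -26.2]), (446, [632.2, -64.5]), (448, [632.3, -65.7])]
80 [(28, [596.0, 199.6]), (63, [596.4, 176.6]), (133, [597.2, 131.2]), (165, [597.7, 110.6]), (236, [598.8, 65.4]), (268, [599.4, 45.1]), (340, [600.8, -0.5]), (372, [601.4, -20.8]), (381, [601.6, -26.5])]
```

Emit:
apply_moves(delta_pos=[[0.3, 0.03, 0], [0.6, 0.06, 0], [0.9, 0.095, 0], [1, 0.095, 0], [1, 0.095, 0], [1, 0.095, 0]], rot=[[0, 0, 0], [0, 0, 0], [0, 0, 0], [0, 0, 0], [0, 0, 0], [0, 0, 0]], hand=[0, 0, 0, 0, 0, 0])

```text
time_s: 18.37
ee_pos: [618.6, 22.7, 93.8]
ee_rot: [180.0, 0.2, 1.7]
force: [-0.1, 0.0, -1.2]
gripper_width: 37.9
gripper_force: 25.0
```

Emit:
apply_moves(delta_pos=[[0.013, 0, 0], [0.013, 0, -0.15], [0.013, 0, -0.35], [0.013, 0, -0.5], [0.013, 0, -0.6], [0.013, 0, -0.6], [0.013, 0, -0.6], [0.013, 0, -0.6]], rot=[[0, 0, 0], [0, 0, 0], [0, 0, 0], [0, 0, 0], [0, 0, 0], [0, 0, 0], [0, 0, 0], [0, 0, 0]], hand=[0, 0, 0, 0, 0, 0, 0, 0])

```text
time_s: 19.03
ee_pos: [621.5, 23.1, 24.0]
ee_rot: [180.0, -0.1, 1.7]
force: [0.5, -0.3, -0.5]
gripper_width: 37.7
gripper_force: 25.0
```

Emit:
apply_moves(delta_pos=[[0.0, 0, -0.08], [0.0, 0, -0.15], [0.0, 0, -0.2], [0.0, 0, -0.24], [0.0, 0, -0.255], [0.0, 0, -0.255]], rot=[[0, 0, 0], [0, 0, 0], [0, 0, 0], [0, 0, 0], [0, 0, 0], [0, 0, 0]], hand=[0, 0, 0, 0, 0, 0])

```text
time_s: 19.53
ee_pos: [620.9, 23.2, -8.5]
ee_rot: [180.0, 0.1, 1.7]
force: [0.2, -0.3, -1.0]
gripper_width: 37.5
gripper_force: 25.0
```

Emit:
apply_moves(delta_pos=[[0, 0, 0], [0, 0, 0], [0, 0, 0], [0, 0, 0.2], [0, 0, 0.5], [0, 0, 0.8], [-0.2, 0, 1], [-0.5, 0, 1], [-0.8, 0, 1], [-1, 0, 1]], rot=[[0, 0, 0], [0, 0, 0], [0, 0, 0], [0, 0, 0], [0, 0, 0], [0, 0, 0], [0, 0, 0], [0, 0, 0], [0, 0, 0], [0, 0, 0]], hand=[0.58, 0.58, 0.58, 0.58, 0.58, 0.58, 0.58, 0.58, 0.58, 0.58])

```text
time_s: 20.37
ee_pos: [498.3, 23.1, 112.8]
ee_rot: [180.0, 0.0, 1.7]
force: [-0.4, 0.0, -0.2]
gripper_width: 52.8
gripper_force: 0.0
```

Emit:
apply_moves(delta_pos=[[-0.2, 0.05, 0.3], [-0.5, 0.05, 0.5], [-0.5, 0.05, 0.5], [-0.5, 0.05, 0.5], [-0.5, 0.05, 0.5]], rot=[[0, 0, 0], [0, 0, 0], [0, 0, 0], [0, 0, 0], [0, 0, 0]], hand=[0.66, 0.66, 0.66, 0.66, 0.66])

```text
time_s: 20.78
ee_pos: [441.9, 29.2, 172.4]
ee_rot: [180.0, -0.1, 1.7]
force: [0.8, -0.8, 0.3]
gripper_width: 60.2
gripper_force: 0.0
```

```bash
python3 - <<'E'
from h import *
s=env.state(); print(s['ee_pos'],s['ee_rot'])
p=grab("wrist"); save(p,"w8")
for b in fitblanks(p): print(*b)
t=grab("top")
for b in blanks(t): print(b[1],b[2],b[3],b[4])
E
```

```text
[441.88380682  29.15552855 172.39933401] [ 1.79993562e+02 -1.08303270e-01  1.73727392e+00]
0.87 [247. 219.] [431.2  89.8] -24.7 dice loss 0.05 pca [431.8  90.5] -26.1
0.78 [562.  50.] [ 582.2 -174.8] 99.8 dice loss 0.147 pca [ 582.2 -174.8] 99.7
[332. 202.] [632.6  23.5] 1.5 122
[357. 201.] [636.1 -42.8] 0.7 122
[261. 201.] [642.9 181.3] 116.6 640
```

Emit:
apply_moves(delta_pos=[[-0.05, 0.2, 0], [-0.166, 0.545, -0.2], [-0.166, 0.545, -0.5], [-0.166, 0.545, -0.75], [-0.166, 0.545, -0.75], [-0.166, 0.545, -0.75]], rot=[[0, 0, -0.08], [0, 0, -0.16], [0, 0, -0.24], [0, 0, -0.303], [0, 0, -0.303], [0, 0, -0.303]], hand=[0.66, 0.66, 0.66, 0.66, 0.66, 0.66])

```text
time_s: 21.48
ee_pos: [420.6, 94.4, 80.8]
ee_rot: [179.8, 0.2, -24.1]
force: [0.7, 0.4, 1.0]
gripper_width: 60.2
gripper_force: 0.0
```

Emit:
apply_moves(delta_pos=[[0, 0, -0.3], [0, 0, -0.6], [0, 0, -0.8], [0, 0, -0.895], [0, 0, -0.895], [0, 0, -0.895]], rot=[[0, 0, 0], [0, 0, 0], [0, 0, 0], [0, 0, 0], [0, 0, 0], [0, 0, 0]], hand=[0.66, 0.66, 0.66, 0.66, 0.66, 0.66])

```text
time_s: 21.98
ee_pos: [423.5, 94.5, -24.2]
ee_rot: [-179.9, -0.1, -24.3]
force: [-0.1, 0.2, 0.3]
gripper_width: 60.3
gripper_force: 0.0
```

Emit:
apply_moves(delta_pos=[[0, 0, 0], [0, 0, 0], [0, 0, 0], [0, 0, 0], [0, 0, 0]], rot=[[0, 0, 0], [0, 0, 0], [0, 0, 0], [0, 0, 0], [0, 0, 0]], hand=[0, 0, 0, 0, 0])

```text
time_s: 22.4
ee_pos: [422.3, 94.6, -24.3]
ee_rot: [-179.9, -0.1, -24.3]
force: [-0.7, -0.6, 6.7]
gripper_width: 37.9
gripper_force: 25.0
```

Emit:
apply_moves(delta_pos=[[0, 0, 0.2], [0, 0, 0.5], [0.1, -0.05, 0.8], [0.3, -0.1, 1], [0.5, -0.15, 1], [0.6, -0.15, 1], [0.6, -0.15, 1], [0.6, -0.15, 1], [0.6, -0.15, 1]], rot=[[0, 0, 0], [0, 0, 0], [0, 0, 0.07], [0, 0, 0.14], [0, 0, 0.21], [0, 0, 0.28], [0, 0, 0.303], [0, 0, 0.303], [0, 0, 0.303]], hand=[0, 0, 0, 0, 0, 0, 0, 0, 0])

```text
time_s: 23.15
ee_pos: [492.8, 76.5, 94.5]
ee_rot: [180.0, 0.1, 1.7]
force: [-0.1, 0.5, 0.2]
gripper_width: 37.9
gripper_force: 25.0
```

```bash
python3 - <<'E'
from h import *
p=grab("wrist"); save(p,"w9"); held(p)
g=p['pixels'].astype(int)
for r in (30,80):
  w=(g[r].min(1)>120); e=np.flatnonzero(np.diff(w.astype(int))); print(r,[ (int(c),unproj(p,[c+.5,r],25)[0][:2].round(1).tolist()) for c in e if 140<c<470])
E
```

```text
tip row 146 tongue cols [(np.int64(289), np.int64(343)), (np.int64(290), np.int64(342))] body cols [(np.int64(271), np.int64(361)), (np.int64(272), np.int64(365))] [492.7  76.5  94.5] 37.49326936282975
30 [(158, [621.7, 177.8]), (232, [622.6, 131.9]), (265, [623.1, 111.6]), (339, [624.4, 66.0]), (372, [625.0, 45.7]), (382, [625.2, 39.5]), (444, [626.6, 1.2]), (445, [626.7, 0.5])]
80 [(163, [592.4, 176.7]), (234, [593.5, 131.4]), (266, [594.0, 111.0]), (338, [595.3, 65.4]), (370, [595.9, 45.1]), (379, [596.1, 39.3])]
```

Emit:
apply_moves(delta_pos=[[0.3, 0.03, 0], [0.6, 0.06, 0], [0.9, 0.1, 0], [1, 0.1, 0], [1, 0.1, 0], [1, 0.1, 0]], rot=[[0, 0, 0], [0, 0, 0], [0, 0, 0], [0, 0, 0], [0, 0, 0], [0, 0, 0]], hand=[0, 0, 0, 0, 0, 0])

```text
time_s: 23.7
ee_pos: [612.5, 88.6, 93.9]
ee_rot: [180.0, 0.1, 1.7]
force: [-0.1, 0.1, -1.6]
gripper_width: 37.8
gripper_force: 25.0
```

Emit:
apply_moves(delta_pos=[[0.042, 0, 0], [0.042, 0, -0.15], [0.042, 0, -0.35], [0.042, 0, -0.5], [0.042, 0, -0.6], [0.042, 0, -0.6], [0.042, 0, -0.6], [0.042, 0, -0.6]], rot=[[0, 0, 0], [0, 0, 0], [0, 0, 0], [0, 0, 0], [0, 0, 0], [0, 0, 0], [0, 0, 0], [0, 0, 0]], hand=[0, 0, 0, 0, 0, 0, 0, 0])

```text
time_s: 24.37
ee_pos: [618.8, 88.7, 24.0]
ee_rot: [-180.0, -0.1, 1.7]
force: [0.5, -0.2, -1.0]
gripper_width: 38.0
gripper_force: 25.0
```

Emit:
apply_moves(delta_pos=[[0.0, 0, -0.08], [0.0, 0, -0.15], [0.0, 0, -0.2], [0.0, 0, -0.24], [0.0, 0, -0.255], [0.0, 0, -0.255]], rot=[[0, 0, 0], [0, 0, 0], [0, 0, 0], [0, 0, 0], [0, 0, 0], [0, 0, 0]], hand=[0, 0, 0, 0, 0, 0])

```text
time_s: 24.87
ee_pos: [618.1, 88.5, -8.5]
ee_rot: [180.0, 0.1, 1.7]
force: [0.2, -0.5, -1.2]
gripper_width: 38.2
gripper_force: 25.0
```

Emit:
apply_moves(delta_pos=[[0, 0, 0], [0, 0, 0], [0, 0, 0], [0, 0, 0.2], [0, 0, 0.5], [0, 0, 0.8], [-0.2, 0, 1], [-0.5, -0.1, 1], [-0.8, -0.2, 1], [-1, -0.3, 1]], rot=[[0, 0, 0], [0, 0, 0], [0, 0, 0], [0, 0, 0], [0, 0, 0], [0, 0, 0], [0, 0, 0], [0, 0, 0], [0, 0, 0], [0, 0, 0]], hand=[0.58, 0.58, 0.58, 0.58, 0.58, 0.58, 0.58, 0.58, 0.58, 0.58])

```text
time_s: 25.7
ee_pos: [495.4, 52.3, 112.8]
ee_rot: [180.0, 0.0, 1.8]
force: [0.4, -1.0, -0.6]
gripper_width: 53.3
gripper_force: 0.0
```

Emit:
apply_moves(delta_pos=[[0, 0.1, 0.3], [0, 0.1, 0.6], [0, 0.1, 1], [0, 0.1, 1], [0, 0.1, 1]], rot=[[0, 0, 0], [0, 0, 0], [0, 0, 0], [0, 0, 0], [0, 0, 0]], hand=[0.6, 0.6, 0.6, 0.6, 0.6])

```text
time_s: 26.12
ee_pos: [500.6, 64.8, 236.0]
ee_rot: [-180.0, -0.5, 1.7]
force: [-1.2, -0.2, -0.7]
gripper_width: 54.5
gripper_force: 0.0
```

```bash
python3 - <<'E'
from h import *
s=env.state(); print(s['ee_pos'],s['ee_rot'])
p=grab("wrist"); save(p,"w10")
for b in fitblanks(p,15): print(*b)
for q in ("crank_grip",):
  for d in spotter.landmark_of(p,q): print(q,d['score'],d['position'],unproj(p,d['position'],117)[0][:2])
t=grab("top")
for d in spotter.landmark_of(t,"crank_grip")[:2]: print('top',d['score'],d['position'],unproj(t,d['position'],117)[0][:2])
for b in blanks(t): print(b[1],b[2],b[3],b[4])
hsv=cv2.cvtColor(p['pixels'],cv2.COLOR_RGB2HSV); h,s,v=[hsv[...,i].astype(int) for i in range(3)]
red=(((h<8)|(h>172))&(s>150)&(v>60)).astype(np.uint8); uv=np.argwhere(red)[:,::-1]; uv=uv[uv[:,0]<250]
X=unproj(p,uv,80)[:,:2]; print("disc extents",X.min(0),X.max(0))
E
```

```text
[500.58979     64.81433712 236.01803932] [-179.96651446   -0.50245561    1.73620686]
0.97 [555. 124.] [ 582.2 -170.9] 100.3 dice loss 0.166 pca [ 583.  -172.8] 99.4
0.73 [294.  70.] [628.9  90.1] 0.4 dice loss 1.0 pca [625.  89.] 1.3
0.72 [364.  71.] [628.6  23.2] 2.0 dice loss 0.027 pca [626.5  23.5] 1.6
0.56 [434.  69.] [633.9 -43.8] -0.5 dice loss 0.168 pca [628.8 -41.5] 1.8
crank_grip 0.63 [8.9, 114.2] [577.16724723 306.36332881]
top 0.44 [214.1, 210.7] [579.05838105 312.0107201 ]
[358. 195.] [637.7 -47.8] 10.2 127
[407. 219.] [ 582.2 -183. ] 99.6 125
disc extents [429.57767052 212.32336846] [596.36751564 363.21146601]
```

View pics/w10.png

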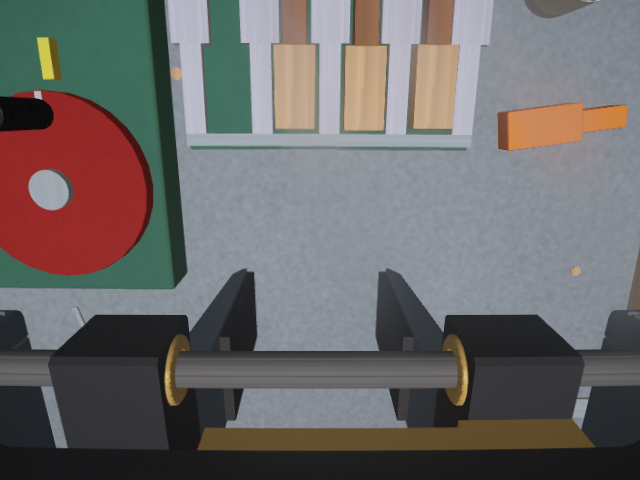

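All three pale blanks lie in their nests, at (295,85), (365,85) and (436,85), with tongues towards the bar. The crank handle stands at the yellow mark, near (20,114). From the press fit the axle is at about (511.7, 302.7) and the handle at (576.9, 304.8).

Emit:
apply_moves(delta_pos=[[0.2, 0.3, 0], [0.4, 0.6, 0], [0.6, 0.9, 0], [0.65, 1, 0], [0.65, 1, 0], [0.65, 1, 0]], rot=[[0, 0, 0], [0, 0, 0], [0, 0, 0], [0, 0, 0], [0, 0, 0], [0, 0, 0]], hand=[0.66, 0.66, 0.66, 0.66, 0.66, 0.66], newtons=20)

```text
time_s: 26.92
ee_pos: [576.0, 184.9, 230.2]
ee_rot: [179.9, 0.2, 1.8]
force: [-0.8, 0.2, -0.7]
gripper_width: 60.1
gripper_force: 0.0
```

Emit:
apply_moves(delta_pos=[[0, 0.3, 0], [0, 0.6, 0], [0, 0.9, 0], [0, 1, 0], [0, 1, 0], [0, 1, 0], [0, 1, -0.2], [0, 1, -0.4], [0, 1, -0.4]], rot=[[0, 0, 0], [0, 0, 0], [0, 0, 0], [0, 0, 0], [0, 0, 0], [0, 0, 0], [0, 0, 0], [0, 0, 0], [0, 0, 0]], hand=[0.66, 0.66, 0.66, 0.66, 0.66, 0.66, 0.66, 0.66, 0.66])

```text
time_s: 27.67
ee_pos: [573.8, 300.5, 179.6]
ee_rot: [179.7, 0.5, 1.6]
force: [-0.3, 0.1, -0.2]
gripper_width: 59.9
gripper_force: 0.0
```

```bash
python3 - <<'E'
from h import *
s=env.state(); print(s['ee_pos'],s['ee_rot'])
p=grab("wrist"); save(p,"w11")
for d in spotter.landmark_of(p,"crank_grip"): print(d['score'],d['position'],unproj(p,d['position'],117)[0][:2])
print("handle top expected px",proj(p,[576.9,304.8,144]),proj(p,[511.7,302.7,88]))
E
```

```text
[573.75762299 300.52616143 179.57918884] [179.70083392   0.4967433    1.6044479 ]
0.66 [310.8, 230.7] [577.82216477 304.08142169]
handle top expected px [[309.3748455  244.37528244]] [[310.74144277 299.68056314]]
```

View pics/w11.png

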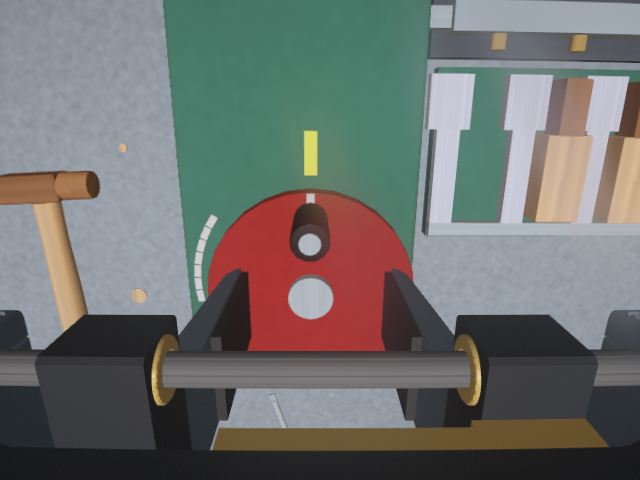

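The handle top shows at (310,243) and the hub at (310,298), within 2 px of the model. I go down onto the handle and close.

Emit:
apply_moves(delta_pos=[[0, 0.007, -0.2], [0, 0.007, -0.45], [0, 0.007, -0.7], [0, 0.007, -0.912], [0, 0.007, -0.912], [0, 0.007, -0.912]], rot=[[0, 0, 0], [0, 0, 0], [0, 0, 0], [0, 0, 0], [0, 0, 0], [0, 0, 0]], hand=[0.66, 0.66, 0.66, 0.66, 0.66, 0.66])

```text
time_s: 28.27
ee_pos: [577.0, 304.8, 75.6]
ee_rot: [180.0, -0.0, 1.7]
force: [0.7, -0.2, 0.1]
gripper_width: 60.2
gripper_force: 0.0
```

Emit:
apply_moves(delta_pos=[[0, 0, 0], [0, 0, 0], [0, 0, 0], [0, 0, 0], [0, 0, 0], [0, 0, 0], [0, 0, 0]], rot=[[0, 0, 0], [0, 0, 0], [0, 0, 0], [0, 0, 0], [0, 0, 0], [0, 0, 0], [0, 0, 0]], hand=[0, 0, 0, 0, 0, 0, 0])

```text
time_s: 28.85
ee_pos: [576.7, 305.4, 75.4]
ee_rot: [180.0, -0.1, 1.7]
force: [-1.2, -0.4, 3.2]
gripper_width: 25.4
gripper_force: 20.0
```

Emit:
apply_moves(delta_pos=[[-0.011, 0.094, 0], [-0.038, 0.185, 0], [-0.081, 0.269, 0], [-0.138, 0.345, 0], [-0.207, 0.41, 0], [-0.286, 0.462, 0], [-0.373, 0.499, 0], [-0.465, 0.521, 0], [-0.56, 0.526, 0], [-0.56, 0.526, 0]], rot=[[0, 0, 0], [0, 0, 0], [0, 0, 0], [0, 0, 0], [0, 0, 0], [0, 0, 0], [0, 0, 0], [0, 0, 0], [0, 0, 0], [0, 0, 0]], hand=[0, 0, 0, 0, 0, 0, 0, 0, 0, 0])

```text
time_s: 29.68
ee_pos: [506.8, 367.7, 75.4]
ee_rot: [179.8, 0.1, 1.8]
force: [-2.3, -4.5, 7.3]
gripper_width: 25.4
gripper_force: 20.0
```

Emit:
apply_moves(delta_pos=[[-0.094, -0.011, 0], [-0.185, -0.038, 0], [-0.269, -0.081, 0], [-0.345, -0.138, 0], [-0.41, -0.207, 0], [-0.462, -0.286, 0], [-0.499, -0.373, 0], [-0.521, -0.465, 0], [-0.526, -0.56, 0], [-0.526, -0.56, 0]], rot=[[0, 0, 0], [0, 0, 0], [0, 0, 0], [0, 0, 0], [0, 0, 0], [0, 0, 0], [0, 0, 0], [0, 0, 0], [0, 0, 0], [0, 0, 0]], hand=[0, 0, 0, 0, 0, 0, 0, 0, 0, 0])

```text
time_s: 30.52
ee_pos: [446.8, 299.3, 75.4]
ee_rot: [179.9, -0.1, 1.7]
force: [3.4, -1.0, 5.2]
gripper_width: 25.4
gripper_force: 20.0
```

Emit:
apply_moves(delta_pos=[[0.011, -0.094, 0], [0.038, -0.185, 0], [0.081, -0.269, 0], [0.138, -0.345, 0], [0.207, -0.41, 0], [0.286, -0.462, 0], [0.373, -0.499, 0], [0.465, -0.521, 0], [0.56, -0.526, 0], [0.56, -0.526, 0]], rot=[[0, 0, 0], [0, 0, 0], [0, 0, 0], [0, 0, 0], [0, 0, 0], [0, 0, 0], [0, 0, 0], [0, 0, 0], [0, 0, 0], [0, 0, 0]], hand=[0, 0, 0, 0, 0, 0, 0, 0, 0, 0])

```text
time_s: 31.35
ee_pos: [515.7, 238.0, 75.3]
ee_rot: [-179.9, -0.1, 1.7]
force: [2.1, 0.2, 7.8]
gripper_width: 25.9
gripper_force: 20.0
```

Emit:
apply_moves(delta_pos=[[0.094, 0.011, 0], [0.185, 0.038, 0], [0.269, 0.081, 0], [0.345, 0.138, 0], [0.41, 0.207, 0], [0.462, 0.286, 0], [0.499, 0.373, 0], [0.521, 0.465, 0], [0.526, 0.56, 0], [0.526, 0.56, 0]], rot=[[0, 0, 0], [0, 0, 0], [0, 0, 0], [0, 0, 0], [0, 0, 0], [0, 0, 0], [0, 0, 0], [0, 0, 0], [0, 0, 0], [0, 0, 0]], hand=[0, 0, 0, 0, 0, 0, 0, 0, 0, 0])

```text
time_s: 32.18
ee_pos: [576.6, 307.1, 75.4]
ee_rot: [-179.9, -0.0, 1.7]
force: [0.5, 1.8, 6.8]
gripper_width: 25.9
gripper_force: 20.0
```

Emit:
apply_moves(delta_pos=[[0, 0, 0], [0, 0, 0], [0, 0, 0], [0, 0, 0]], rot=[[0, 0, 0], [0, 0, 0], [0, 0, 0], [0, 0, 0]], hand=[0, 0, 0, 0])

```text
time_s: 32.52
ee_pos: [576.7, 305.5, 75.4]
ee_rot: [-179.9, -0.0, 1.7]
force: [0.7, 2.0, 6.5]
gripper_width: 25.6
gripper_force: 20.0
```

Emit:
apply_moves(delta_pos=[[0, 0, 0], [0, 0, 0], [0, 0, 0], [0, 0, 0], [0, 0, 0.3], [0, 0, 0.6], [0, 0, 0.9], [0, 0, 0.9], [0, 0, 0.9]], rot=[[0, 0, 0], [0, 0, 0], [0, 0, 0], [0, 0, 0], [0, 0, 0], [0, 0, 0], [0, 0, 0], [0, 0, 0], [0, 0, 0]], hand=[0.66, 0.66, 0.66, 0.66, 0.66, 0.66, 0.66, 0.66, 0.66])

```text
time_s: 33.27
ee_pos: [577.4, 305.8, 185.0]
ee_rot: [-179.9, -0.2, 1.7]
force: [-0.3, -0.6, -0.9]
gripper_width: 60.3
gripper_force: 0.0
```

Emit:
apply_moves(delta_pos=[[-0.2, -0.2, 0.3], [-0.5, -0.5, 0.6], [-0.8, -0.8, 0.8], [-0.9, -1, 0.8], [-0.9, -1, 0.8], [-0.9, -1, 0.8]], rot=[[0, 0, 0], [0, 0, 0], [0, 0, 0], [0, 0, 0], [0, 0, 0], [0, 0, 0]], hand=[0.66, 0.66, 0.66, 0.66, 0.66, 0.66])

```text
time_s: 33.77
ee_pos: [465.6, 182.2, 279.7]
ee_rot: [179.9, 0.0, 1.6]
force: [0.5, 1.2, -0.6]
gripper_width: 60.3
gripper_force: 0.0
```

```bash
python3 - <<'E'
from h import *
print(env.state()['ee_pos'])
p=grab("wrist"); 
print(proj(p,[[576.9,304.8,144],[511.7,302.7,88]]))
for d in spotter.landmark_of(p,"crank_grip"): print(d['score'],d['position'],unproj(p,d['position'],117)[0][:2])
q=grab("scene")
print([(round(d['score'],2),np.round(d['position'])) for d in spotter.landmark_of(q,"offcut0")])
im=cv2.resize(q['pixels'][180:440,80:460],(760,520))
im2=cv2.resize(p['pixels'],(760,570))
cv2.imwrite('pics/s12.png',cv2.cvtColor(im,cv2.COLOR_RGB2BGR)); cv2.imwrite('pics/w12.png',cv2.cvtColor(im2,cv2.COLOR_RGB2BGR))
E
```

```text
[465.56013447 182.23532281 279.74355477]
[[163.30098109  69.91579766]
 [190.96017403 148.38170132]]
0.86 [174.9, 73.6] [576.38085769 304.45517225]
[(0.67, array([196., 388.])), (0.62, array([147., 379.])), (0.54, array([152., 388.])), (0.32, array([303., 382.]))]
```

View pics/w12.png

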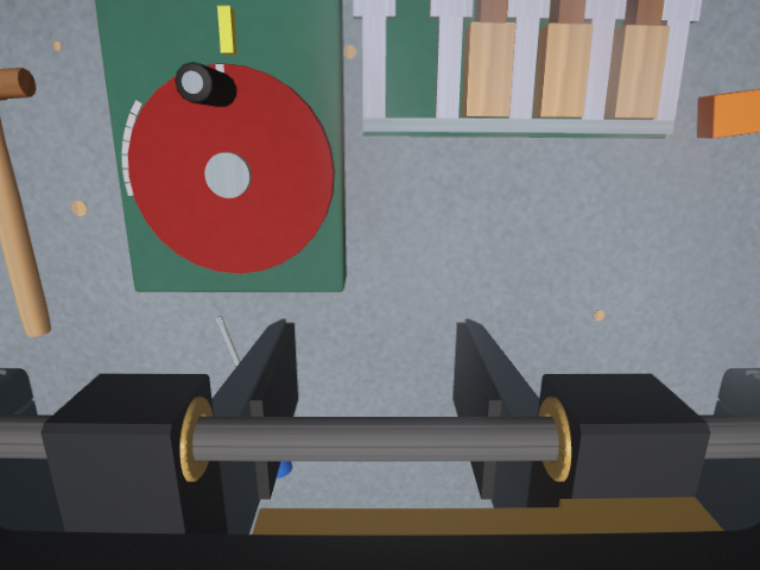

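View pics/s12.png

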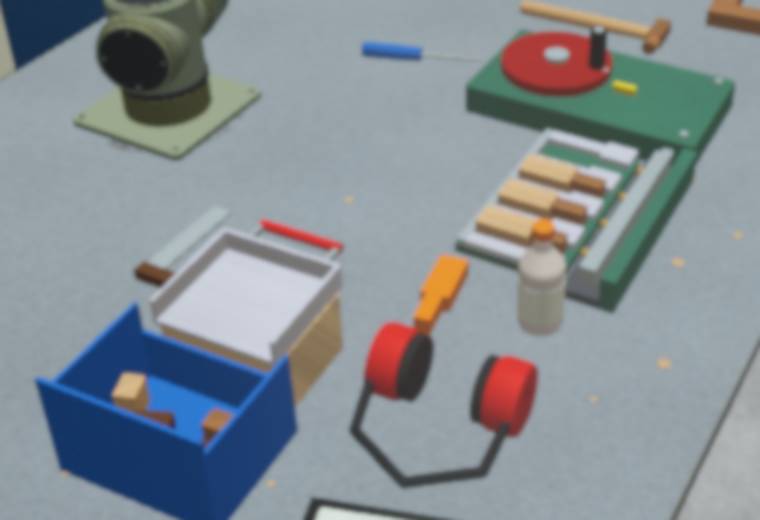

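The wrist view shows the handle top at (192,83), in line with the yellow mark and the disc's white tick at (220,68). The three blanks are in their nests, at (490,70), (567,70) and (642,70). The scene view shows the tray level and empty, the offcuts in the bin and the other tools undisturbed. I hand the job in.

```bash
python3 -c "
from workcell import env
print(env.job_done())"
```

```text
the job is handed in; nothing more can be done
None
```

The job is handed in after about 34 s of robot time: the offcuts are in the bin with the tray back level, the three pale blanks are in nests 0–2 with tongues towards the bar, and the flywheel is turned once counter-clockwise back to its home mark; no verdict came back.

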